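# Clamp a collared tube in the marking gauge and bring the pointer to its collar

## Robot

A 6-joint arm with a two-finger parallel gripper is mounted at the origin on the work surface. World frame = base frame: x ahead of the robot, y to its left, z up, the work surface at z = 0. Lengths are in m, angles in rad, forces in N, time in s.
With the tool pointing down it reaches from about 0.3 to 0.85 m from the base axis. Payload 5.4 kg.
Tool frame: the origin (TCP) lies midway between the tips of the shut fingers; the grasp point (between the pads) lies 19 mm behind it (ctrl.tcp_to_grasp is the distance from the TCP to the grasp point, in m); z points along the fingers, y is the direction in which the jaws open and shut (so a half turn about z gives the same grasp; the last joint's range is limited). The gripper opens to 85 mm and grips with 20 to 120 N. Pads are 22 mm wide; open, the fingers measure 114 mm over their backs; the gripper's body (76 mm by 85 mm) begins 54 mm behind the grasp point. The pads swing forward as they close: fully open they stand 13 mm farther back than shut.
Start: joints at [1.12, 0.158, 1.597, -0, 1.386, -0.21], TCP at [0.137, 0.558, 0.231] pointing down, gripper open.
Joint ranges: [-2.91, 2.91], [-0.94, 2.29], [0.18, 2.7], [-1.29, 4.43], [0.17, 2.64], [-3, 3]. Speed limits (rad/s): [2.57, 2.57, 3.14, 3.14, 3.14, 3.14].

## Interface

Orientations are given as a unit quaternion [x, y, z, w].
In Python, from plant import ctrl gives the robot as it stands.
- The arm moves only by the tool drive_tool, never from a script. Its argument "steps" is a list of rows, each an object of numbers: "dx", "dy", "dz": the shift along the world's x, y, z in mm; "ax", "ay", "az": the turn, a rotation vector about the world's x, y, z in rad. A call has 1 to 12 rows; each row is the pose to reach, as a shift and turn from the pose measured when the call began; what a row does not reach only later rows make up. A row lasts 1/12 s, in which the tool goes at most 41.7 mm and 7.16 degrees, less where a joint would pass 70% of its speed; a pose out of reach is approached as far as the arm can. A call with a gripper value outside its range is refused whole. "claw" is the closure, from -1 (fully open) to 1 (shut), so that 0 is half open, set as the call begins (left out, the last holds). The fingers move at their own pace and stop on an object; "grip_force" is the grip in N (left out, the last holds). Time passes only in rows, so rows that repeat a pose let the fingers close. It gives the time, the measured TCP pose, the force and the opening at its end, in the units of the state.
- ctrl.get_obs(): the state, without advancing time (a new reading comes with each control period).
- ctrl.camera(name): name is "scene" or "top" or "wrist"; returns the picture (400x640x3 uint8, red, green, blue); there is no depth.
- ctrl.calibration(name): a dict with "fx", "fy", "cx", "cy" (pixels), "rvec" (rotation vector, rad) and "tvec" (3), from world to camera coordinates, as OpenCV has them. Camera axes: x right, y down, z forward; pixel columns grow to the right and rows downward; lengths in m; the calibration is good to about 2 mm. A picture is of the moment at which its call begins: read the wrist's pose just before it. calibration takes no time and is no camera call; for the wrist camera it gives the pose at the moment of the call.
- ctrl.hand_in(): hands the job in, once; it reports no verdict.
The state is a dict: "t": time; "qpos": joint angles; "dq": joint speeds; "tau": joint torques, N m; "position": TCP position; "eef_rot": TCP orientation; "force": force on the tool from outside, world axes, zero at the start; "torque": the same for the moment, N m; "gripper_width": finger opening in m.
Only numpy, scipy, OpenCV 4.12 (cv2) and the standard library are available. Lean on these libraries where they do the work, as an engineer would, in place of code of your own. Each camera call takes 0.05 s, during which the arm holds its last target.

## Task

Lay the collared aluminium tube in the two V-blocks of the marking gauge (a collar outside each block) without dropping it, then lift the sprung clamp bar, swing it straight across the tube and let it down on it. Then roll the recessed thumbwheel by fingertip until the sliding pointer stands level with the middle of the collar beside it; do not push the pointer itself, and leave the offcut, the screwdriver and the mug where they are.

Things in the scene. Friction and masses are not known exactly. Their poses are not given: they have to be found in the camera images.
- gauge: grey steel marking gauge, fixed; L-shaped base plate 215 x 320 x 12 mm. Origin on the bench below the middle of the tube's seat; y along the seat, +x away from the robot. Two dark V-blocks, 16 mm thick, at y = -54 and +54 mm (78 mm high, 75 mm across) carry the tube with its axis at x = 0, z = 75 mm, along y. The clamp bar's post stands at x = +66, y = -35 mm, 137 mm high.
- wheel_face (a point): middle of the housing's sloping front face, below the rim (gauge x -95, y +90, z +65 mm; axes as the gauge). Grey housing: gauge y +30 to +155, x -122 to -48 mm, 82 mm high. The face tilts 35 degrees: outward normal (-0.574, 0, 0.819) in gauge axes.
- guard_edge (a point): middle of the free top edge of the clear plastic chip guard (4 mm thick, 120 mm wide, 65 mm tall): it stands square on the sloping face, 25 mm up-slope of the wheel's middle, and so leans out over the wheel; a finger gets at the rim along the face's normal or nearly so, not from straight above. Axes as the gauge.
- tube: loose aluminium tube, 200 mm long, 40 mm diameter, about 0.3 kg, with two raised collars 48 mm diameter, 12 mm wide, centred 80 mm either side of the middle; both ends alike. Origin in the middle of its axis; x along the axis. It starts on the wooden rest. In the V-blocks it has about 12 mm of play lengthwise either way before a collar meets a block.
- collar_a (a point): middle of one collar, on the tube's axis (x = -80 mm of the tube)
- collar_b (a point): middle of the other collar, on the tube's axis (x = +80 mm of the tube)
- rest: fixed wooden rest on the bench, 150 x 60 x 8 mm with two cradles 36 mm high and 62 mm across at x = -54 and +54 mm; origin under its centre, x along the tube, whose axis lies 43 mm above the bench
- clamp_bar (a joint): turn of the clamp bar about its upright post, rad: 0 = across the tube (bar pointing along gauge -x), growing as it turns counter-clockwise seen from above (pi/2 = pointing along gauge -y), up to 2.2. Slight friction holds it where it is left. It starts turned aside at 1.5 to 1.95.
- clamp_lift (a joint): height of the bar on its post, m: 0 (start, lowest) to 0.042; a spring pulls it down with 3 to 5 N plus 1.5 N of weight. At 0 the bar's underside is 85 mm above the bench, 10 mm lower than the top of the seated tube (95 mm): lift it more than that to pass over. Resting on the tube it reads about 0.010.
- clamp_knob (a point): centre of the top of the upright round black knob (22 mm diameter, 42 mm tall, standing on the bar) at the bar's free end, 110 mm from the post's axis; the bar below it is 16 mm wide and 10 mm thick. Knob top 137 mm above the bench when the bar is down.
- wheel_rim (a point): fixed point: the middle of the thumbwheel's exposed rim, where it stands farthest (10 mm) out of the sloping face; about 53 mm of the rim shows along y. At gauge x -101, y +90, z +73 mm; axes as the gauge.
- thumbwheel (a joint): turn of the knurled steel thumbwheel (80 mm diameter, 16 mm wide, its axis running up the slope), rad, 0 to 4. It grows as the exposed rim moves to gauge +y. It needs about 1 to 1.5 N at the rim, grips by friction and stays where it is left. Each radian (40 mm of rim) slides the pointer 20 mm the same way.
- pointer: steel pointer on the housing's back edge, block 22 x 20 x 10 mm with a narrow tongue toward the tube; origin at the tongue's tip, at gauge x = -30, z = 87 mm; gauge y = 35 mm + 20 mm per radian of the thumbwheel. It starts nearer the tube's middle than the collar.
- offcut: bystander: plywood offcut lying flat, 50 x 100 x 30 mm; origin under its centre
- screwdriver: bystander: screwdriver about 160 mm long lying on the bench; origin under its middle
- mug: bystander: white mug 80 mm across, 95 mm high; origin under its centre
Not all that is in view belongs to the job. Several things have the shape of the tube; the one meant has the colours described above.

How it is judged:
On the way, in this order (a step that is already met when the one before it is completed fails the run):
1. the tube lies in both V-blocks, let go (z of tube in the frame of gauge between 0.071 and 0.079 m and x of tube in the frame of gauge between -0.004 and 0.004 m and y of tube in the frame of gauge between -0.013 and 0.013 m and angle between the x axis of tube and the y axis of gauge, either way round below 0.05 rad and contact force between the fingers and tube below 0.5 N), for 0.2 s.
2. the clamp bar is across the seated tube and rests on it (z of tube in the frame of gauge between 0.071 and 0.079 m and x of tube in the frame of gauge between -0.004 and 0.004 m and y of tube in the frame of gauge between -0.013 and 0.013 m and angle between the x axis of tube and the y axis of gauge, either way round below 0.05 rad and value of joint clamp_bar below 0.2 rad and value of joint clamp_lift between 0.005 and 0.0145 m), for 0.2 s.
3. the pointer stands level with the middle of the collar (all of step 2 and (x of pointer in the frame of collar_a between -0.003 and 0.003 m or x of pointer in the frame of collar_b between -0.003 and 0.003 m)), for 0.2 s.
At the end, for the whole second after the job is handed in: Tube at rest in both V-blocks (axis within 4 mm of its seat across and in height, 13 mm lengthwise, 0.05 rad); clamp bar within 0.20 rad of straight across and resting on it (lift 5 to 14.5 mm); pointer tip within 3 mm of the middle of the collar beside it, along the tube (all of step 3 and linear speed of tube below 0.02 m/s); the robot touches nothing.
It fails at once if the pointer is pushed by the robot itself (contact force between any of the fingers, the arm and pointer above 2 N).
It fails at once if the tube is dropped: out of the fingers and falling faster than 0.5 m/s (contact force between the fingers and tube below 0.2 N and linear speed of tube above 0.5 m/s).
It fails at once if the offcut, the screwdriver or the mug is moved by more than 30 mm (distance of any of offcut, screwdriver, mug from where it was at the start of the episode above 0.03 m).
It also fails if it takes over 64 s, if anything falls off the work surface, if the arm or the gripper's body presses on something with over 40 N, if the wrist force passes 120 N, or if a joint passes its speed limit or range.

## Working session

There is one attempt and no reset: what is moved stays moved. The work goes in short steps, Python scripts to look and compute and a tool call to move; the robot and the scene stay as the last step left them, time stands still between calls to the robot, and variables do not carry over. Pictures are saved under pics/ and viewed, and the job is handed in when it is done.

Besides the shell and the picture viewer there is one more tool, called after "Emit:" as a command line: name --argument value ..., lists and objects as JSON in quotes. drive_tool: Moves the arm, as the interface text tells. Its arguments: {"type":"object","properties":{"steps":{"type":"array"},"claw":{"type":"number"},"grip_force":{"type":"number"}},"required":["steps"]}

```bash
ls; mkdir -p pics
cat > h.py <<'E'
import numpy as np, cv2
from plant import ctrl
from scipy.spatial.transform import Rotation as R
def cam(name,fn):
    im=ctrl.camera(name); cv2.imwrite('pics/'+fn+'.png',im[:,:,::-1]); return im
def P(c):
    Rm=cv2.Rodrigues(np.array(c['rvec'],float))[0]; return Rm,np.array(c['tvec'],float).ravel()
def ray(c,u,v):
    Rm,t=P(c); d=Rm.T@np.array([(u-c['cx'])/c['fx'],(v-c['cy'])/c['fy'],1]); return -Rm.T@t,d
def onz(c,u,v,z):
    o,d=ray(c,u,v); return o+d*(z-o[2])/d[2]
def proj(c,p):
    Rm,t=P(c); q=Rm@np.array(p)+t; return np.array([c['fx']*q[0]/q[2]+c['cx'],c['fy']*q[1]/q[2]+c['cy']])
E
python3 - <<'E'
from h import *
o=ctrl.get_obs();print(o)
for n in('scene','top','wrist'):
    c=ctrl.calibration(n);print(n,c);cam(n,n+'0')
print(ctrl.tcp_to_grasp)
E
```

```text
pics
{'t': 0.0, 'qpos': array([ 1.11989817e+00,  1.59013043e-01,  1.59824853e+00, -8.94783396e-06,
        1.38621514e+00, -2.10123966e-01]), 'dq': array([ 1.11274014e-04, -4.84090217e-04,  7.86443355e-04, -2.78109106e-06,
        2.24393710e-04, -6.07470648e-05]), 'tau': array([ 2.13577419e-03, -3.95983815e+01, -3.31445861e+01,  2.51756219e-04,
        7.97270302e-03, -1.23666351e-05]), 'position': array([0.1368766 , 0.55784391, 0.23032897]), 'eef_rot': array([ 1.20095635e-01,  9.92761880e-01, -8.92469516e-04, -3.01553959e-04]), 'force': array([ 0.73450359, -0.19841836, -0.36847132]), 'torque': array([-0.03147143, -0.04126904, -0.01728619]), 'gripper_width': 0.08537444318042209}
scene {'fx': 455.2480251674072, 'fy': 455.2480251674072, 'cx': 320.62682032711416, 'cy': 203.1587987712568, 'rvec': array([ 1.95816368,  1.57324505, -0.57283972]), 'tvec': array([-0.16141412, -0.28207997,  1.71352308])}
top {'fx': 363.548297340907, 'fy': 363.548297340907, 'cx': 323.87710879681305, 'cy': 195.40195381559275, 'rvec': array([ 2.18839029, -2.14505382,  0.13779745]), 'tvec': array([0.03604922, 0.50862508, 0.95374727])}
wrist {'fx': 292.666388720853, 'fy': 292.666388720853, 'cx': 320.9921524959591, 'cy': 196.38559652710353, 'rvec': array([-2.26763   , -1.77847428, -0.27758573]), 'tvec': array([-0.5737766 , -0.03940505,  0.38190839])}
0.0187
```

View pics/scene0.png

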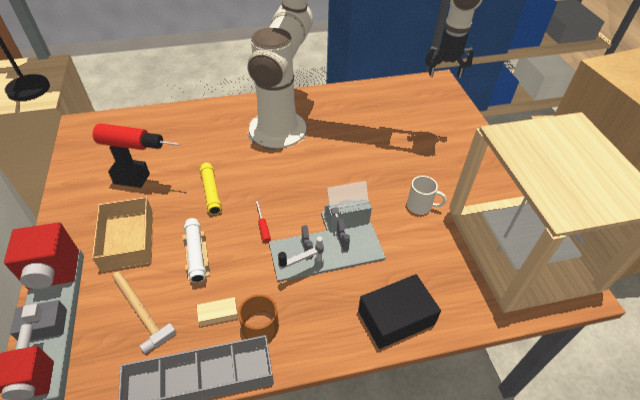

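View pics/top0.png

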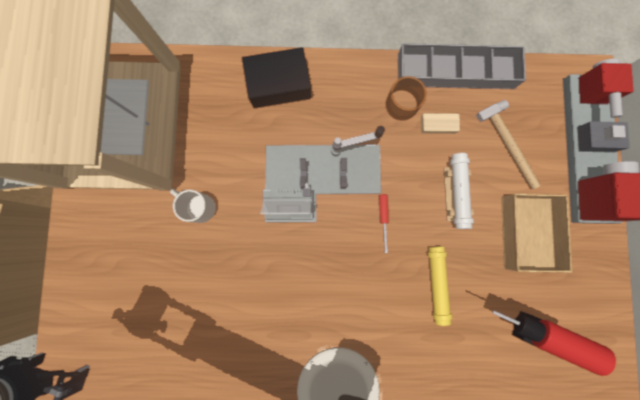

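View pics/wrist0.png

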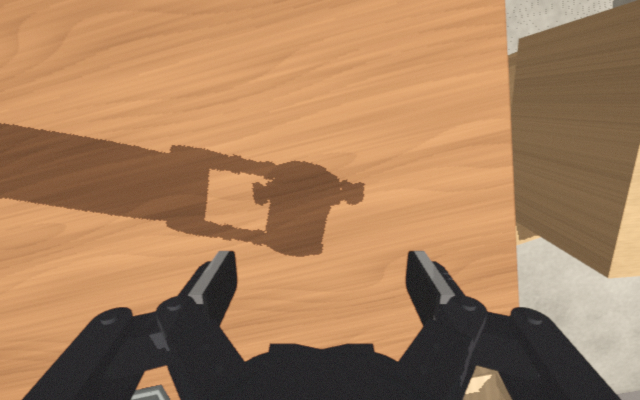

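The scene and top views show two tube shapes: a light grey or white one on a wooden rest (top 460,190; scene 195,250) and a yellow one lying on the bench (top 440,285; scene 210,188). The aluminium one on the rest fits the description. I'll enlarge it to confirm.

Run:
```python
from h import *
im=cv2.imread('pics/top0.png')
a=cv2.resize(im[130:240,420:500],None,fx=5,fy=5,interpolation=cv2.INTER_CUBIC)
b=cv2.resize(im[115:235,250:400],None,fx=5,fy=5,interpolation=cv2.INTER_CUBIC)
cv2.imwrite('pics/ct.png',a);cv2.imwrite('pics/cg.png',b)
s=cv2.imread('pics/scene0.png')
cv2.imwrite('pics/cs.png',cv2.resize(s[180:290,175:395],None,fx=3.6,fy=3.6,interpolation=cv2.INTER_CUBIC))
c=ctrl.calibration('top')
print(-P(c)[0].T@P(c)[1], -P(ctrl.calibration('scene'))[0].T@P(ctrl.calibration('scene'))[1])
```

```text
[0.39396487 0.05594632 1.00563143] [ 1.338106   -0.1552361   1.10777211]
```

View pics/ct.png

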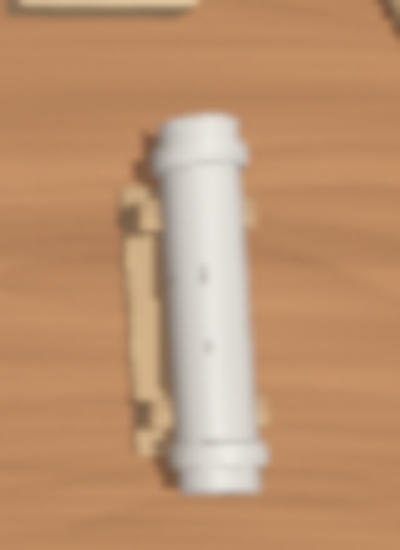

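View pics/cg.png

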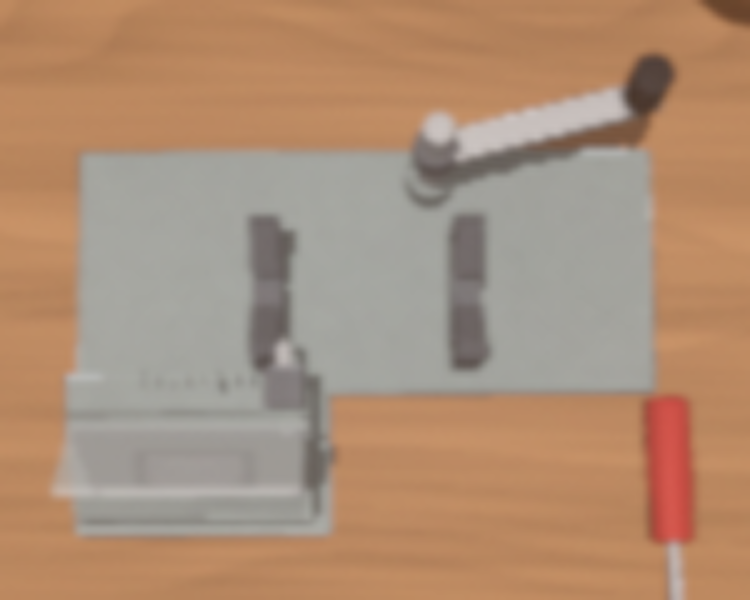

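View pics/cs.png

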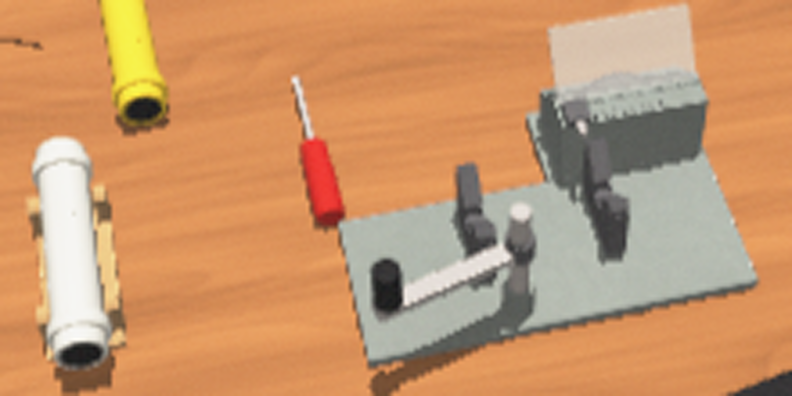

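The crop confirms it: the aluminium tube with collars sits on the rest. Next I'll measure the tube, gauge, knob and bystanders.

Run:
```python
from h import *
im=cv2.imread('pics/top0.png');c=ctrl.calibration('top')
hsv=cv2.cvtColor(im,cv2.COLOR_BGR2HSV)
m=((hsv[:,:,1]<40)&(hsv[:,:,2]>150)).astype(np.uint8); m2=np.zeros_like(m); m2[140:240,440:490]=m[140:240,440:490]
ct=max(cv2.findContours(m2,0,1)[0],key=cv2.contourArea)
r=cv2.minAreaRect(ct);print('tube rect',r)
pts=np.argwhere(m2)[:,::-1]
mid=[]
for v in range(pts[:,1].min(),pts[:,1].max()+1,1):
    u=pts[pts[:,1]==v][:,0]; mid.append((v,u.min(),u.max(),u.max()-u.min()+1))
print(mid)
d=np.array(mid[3:-3],float);k=np.polyfit(d[:,0],(d[:,1]+d[:,2])/2,1)
for v in (pts[:,1].min()-.5,pts[:,1].max()+.5): print('end',v,onz(c,np.polyval(k,v),v,.043))
# gauge
for n,(u,v),z in [('FL',(80,153),.012),('FR',(649,150),.012),('NR',(653,391),.012),('NL',(76,533),.012),('NM',(330,533),.012),
  ('Vl far',(266,216),.078),('Vl near',(268,366),.078),('Vr far',(469,214),.078),('Vr near',(469,366),.078),('post',(438,124),.137),('knob',(654,68),.137),('guardL',(53,494),.118),('guardR',(300,494),.118)]:
    print(n,onz(c,250+(u+.5)/5-.5,115+(v+.5)/5-.5,z).round(4))
```

```text
tube rect ((461.5067138671875, 190.5995635986328), (75.36602783203125, 17.161903381347656), 86.18592071533203)
[(153, np.int64(459), np.int64(464), np.int64(6)), (154, np.int64(454), np.int64(466), np.int64(13)), (155, np.int64(453), np.int64(466), np.int64(14)), (156, np.int64(453), np.int64(466), np.int64(14)), (157, np.int64(453), np.int64(467), np.int64(15)), (158, np.int64(453), np.int64(467), np.int64(15)), (159, np.int64(452), np.int64(468), np.int64(17)), (160, np.int64(452), np.int64(468), np.int64(17)), (161, np.int64(452), np.int64(468), np.int64(17)), (162, np.int64(451), np.int64(468), np.int64(18)), (163, np.int64(452), np.int64(467), np.int64(16)), (164, np.int64(453), np.int64(467), np.int64(15)), (165, np.int64(453), np.int64(467), np.int64(15)), (166, np.int64(453), np.int64(467), np.int64(15)), (167, np.int64(453), np.int64(467), np.int64(15)), (168, np.int64(453), np.int64(467), np.int64(15)), (169, np.int64(453), np.int64(467), np.int64(15)), (170, np.int64(453), np.int64(467), np.int64(15)), (171, np.int64(453), np.int64(467), np.int64(15)), (172, np.int64(453),
[... 2664 characters left out ...]
1), np.int64(16)), (225, np.int64(457), np.int64(471), np.int64(15)), (226, np.int64(457), np.int64(471), np.int64(15)), (227, np.int64(457), np.int64(471), np.int64(15)), (228, np.int64(459), np.int64(467), np.int64(9))]
end 152.5 [ 0.63108761 -0.31890242  0.043     ]
end 228.5 [ 0.42558544 -0.32619574  0.043     ]
FL [0.6475 0.2114 0.012 ]
FR [ 0.6564 -0.1068  0.012 ]
NR [ 0.5203 -0.1092  0.012 ]
NL [0.4358 0.2056 0.012 ]
NM [0.4385 0.0673 0.012 ]
Vl far [0.5993 0.1034 0.078 ]
Vl near [0.5207 0.1003 0.078 ]
Vr far [ 0.6027 -0.0022  0.078 ]
Vr near [ 0.5229 -0.0032  0.078 ]
post [0.6341 0.0173 0.137 ]
knob [ 0.6648 -0.0887  0.137 ]
guardL [0.4501 0.2015 0.118 ]
guardR [0.4525 0.0811 0.118 ]
```

Gauge yaw comes out at about 0.027, with its centre near (0.564, 0.050). The tube's centre is (0.526, -0.3225), yaw 0.035, and its corrected length is 200 mm, which matches the given size. Now I'll move over the tube.

Emit:
drive_tool --steps '[{"dx": 16, "dy": -38, "dz": 2}, {"dx": 33, "dy": -76, "dz": 5}, {"dx": 49, "dy": -113, "dz": 10}, {"dx": 66, "dy": -150, "dz": 15}, {"dx": 82, "dy": -187, "dz": 20, "az": 0.05}, {"dx": 98, "dy": -224, "dz": 20, "az": 0.1}, {"dx": 115, "dy": -261, "dz": 20, "az": 0.15}, {"dx": 131, "dy": -298, "dz": 20, "az": 0.2}, {"dx": 147, "dy": -335, "dz": 20, "az": 0.25}, {"dx": 164, "dy": -372, "dz": 20, "az": 0.276}, {"dx": 180, "dy": -409, "dz": 20, "az": 0.276}, {"dx": 197, "dy": -446, "dz": 20, "az": 0.276}]' --claw -1

```text
schema error: expected keys dx, dy, dz, ax, ay, az
```

Emit:
drive_tool --steps '[{"dx": 16, "dy": -38, "dz": 5, "ax": 0, "ay": 0, "az": 0}, {"dx": 33, "dy": -76, "dz": 10, "ax": 0, "ay": 0, "az": 0}, {"dx": 49, "dy": -113, "dz": 15, "ax": 0, "ay": 0, "az": 0.05}, {"dx": 66, "dy": -150, "dz": 20, "ax": 0, "ay": 0, "az": 0.1}, {"dx": 82, "dy": -187, "dz": 20, "ax": 0, "ay": 0, "az": 0.15}, {"dx": 98, "dy": -224, "dz": 20, "ax": 0, "ay": 0, "az": 0.2}, {"dx": 115, "dy": -261, "dz": 20, "ax": 0, "ay": 0, "az": 0.25}, {"dx": 131, "dy": -298, "dz": 20, "ax": 0, "ay": 0, "az": 0.276}, {"dx": 147, "dy": -335, "dz": 20, "ax": 0, "ay": 0, "az": 0.276}, {"dx": 164, "dy": -372, "dz": 20, "ax": 0, "ay": 0, "az": 0.276}, {"dx": 180, "dy": -409, "dz": 20, "ax": 0, "ay": 0, "az": 0.276}, {"dx": 197, "dy": -446, "dz": 20, "ax": 0, "ay": 0, "az": 0.276}]' --claw -1 --grip_force 40

```text
t: 1.15
position: [0.334, 0.1101, 0.2505]
eef_rot: [-0.018, 1.0, -0.001, 0.0]
force: [1.8, 0.9, -0.6]
gripper_width: 0.0851
```

Emit:
drive_tool --steps '[{"dx": 16, "dy": -36, "dz": 0, "ax": 0, "ay": 0, "az": 0}, {"dx": 32, "dy": -72, "dz": 0, "ax": 0, "ay": 0, "az": 0}, {"dx": 48, "dy": -108, "dz": 0, "ax": 0, "ay": 0, "az": 0}, {"dx": 64, "dy": -144, "dz": 0, "ax": 0, "ay": 0, "az": 0}, {"dx": 80, "dy": -180, "dz": 0, "ax": 0, "ay": 0, "az": 0}, {"dx": 96, "dy": -216, "dz": 0, "ax": 0, "ay": 0, "az": 0}, {"dx": 112, "dy": -252, "dz": 0, "ax": 0, "ay": 0, "az": 0}, {"dx": 128, "dy": -288, "dz": -10, "ax": 0, "ay": 0, "az": 0}, {"dx": 144, "dy": -324, "dz": -20, "ax": 0, "ay": 0, "az": 0}, {"dx": 164, "dy": -370, "dz": -30, "ax": 0, "ay": 0, "az": 0}, {"dx": 180, "dy": -405, "dz": -40, "ax": 0, "ay": 0, "az": 0}, {"dx": 192, "dy": -433, "dz": -50, "ax": 0, "ay": 0, "az": 0}]'

```text
t: 2.15
position: [0.5266, -0.3251, 0.1999]
eef_rot: [-0.017, 1.0, -0.001, 0.0]
force: [-0.3, 0.0, -0.1]
gripper_width: 0.0853
```

Run:
```python
from h import *
o=ctrl.get_obs();print(o['position'],o['eef_rot'],o['qpos'])
c=ctrl.calibration('wrist');cam('wrist','w1')
for p in [(.526,-.3225,.043),(.526+.08,-.3225+.0028,.043),(.526-.08,-.3225-.0028,.043)]: print(proj(c,p))
```

```text
[ 0.52662417 -0.32514714  0.19990753] [-1.73915183e-02  9.99848299e-01 -8.33639168e-04  4.68413103e-04] [-7.47809269e-01  2.92495548e-01  1.50269850e+00 -5.68063617e-04
  1.34456807e+00 -2.35326349e+00]
[323.74844008 180.08223355]
[323.5700273 247.7542857]
[323.95763545 100.73432905]
```

View pics/w1.png

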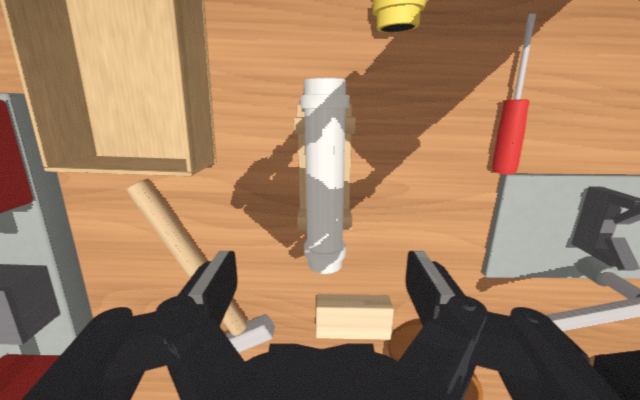

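The tube runs straight down the image at u≈325, from (325,80) to (325,270). My measured axis predicted u≈324, so they agree. Descending to grasp.

Emit:
drive_tool --steps '[{"dx": 0, "dy": 2, "dz": -40, "ax": 0, "ay": 0, "az": 0}, {"dx": 0, "dy": 2, "dz": -80, "ax": 0, "ay": 0, "az": 0}, {"dx": 0, "dy": 2, "dz": -110, "ax": 0, "ay": 0, "az": 0}, {"dx": 0, "dy": 2, "dz": -140, "ax": 0, "ay": 0, "az": 0}, {"dx": 0, "dy": 2, "dz": -165, "ax": 0, "ay": 0, "az": 0}, {"dx": 0, "dy": 2, "dz": -179, "ax": 0, "ay": 0, "az": 0}, {"dx": 0, "dy": 2, "dz": -179, "ax": 0, "ay": 0, "az": 0}]'

```text
t: 2.78
position: [0.5239, -0.3257, 0.0112]
eef_rot: [-0.016, 1.0, 0.002, -0.004]
force: [-0.4, 0.6, -0.4]
gripper_width: 0.0854
```

Emit:
drive_tool --steps '[{"dx": 0, "dy": 0, "dz": 0, "ax": 0, "ay": 0, "az": 0}, {"dx": 0, "dy": 0, "dz": 0, "ax": 0, "ay": 0, "az": 0}, {"dx": 0, "dy": 0, "dz": 0, "ax": 0, "ay": 0, "az": 0}, {"dx": 0, "dy": 0, "dz": 0, "ax": 0, "ay": 0, "az": 0}, {"dx": 0, "dy": 0, "dz": 0, "ax": 0, "ay": 0, "az": 0}, {"dx": 0, "dy": 0, "dz": 0, "ax": 0, "ay": 0, "az": 0}, {"dx": 0, "dy": 0, "dz": 0, "ax": 0, "ay": 0, "az": 0}, {"dx": 0, "dy": 0, "dz": 0, "ax": 0, "ay": 0, "az": 0}]' --claw 1 --grip_force 50

```text
t: 3.45
position: [0.5249, -0.3242, 0.0133]
eef_rot: [-0.016, 1.0, 0.003, -0.004]
force: [-1.3, 9.0, 8.4]
gripper_width: 0.0392
```

Emit:
drive_tool --steps '[{"dx": 0, "dy": 0, "dz": 6, "ax": 0, "ay": 0, "az": 0}, {"dx": 0, "dy": 0, "dz": 15, "ax": 0, "ay": 0, "az": 0}, {"dx": 0, "dy": 0, "dz": 30, "ax": 0, "ay": 0, "az": 0}, {"dx": 0, "dy": 0, "dz": 55, "ax": 0, "ay": 0, "az": 0}, {"dx": 0, "dy": 0, "dz": 80, "ax": 0, "ay": 0, "az": 0}, {"dx": 0, "dy": 0, "dz": 110, "ax": 0, "ay": 0, "az": 0}, {"dx": 0, "dy": 0, "dz": 140, "ax": 0, "ay": 0, "az": 0}, {"dx": 0, "dy": 0, "dz": 160, "ax": 0, "ay": 0, "az": 0}, {"dx": 0, "dy": 0, "dz": 172, "ax": 0, "ay": 0, "az": 0}, {"dx": 0, "dy": 0, "dz": 180, "ax": 0, "ay": 0, "az": 0}, {"dx": 0, "dy": 0, "dz": 180, "ax": 0, "ay": 0, "az": 0}]'

```text
t: 4.37
position: [0.5255, -0.3249, 0.1952]
eef_rot: [-0.016, 1.0, 0.002, -0.003]
force: [-0.1, -0.1, -2.8]
gripper_width: 0.039
```

Run:
```python
from h import *
o=ctrl.get_obs();print(o['position'],o['eef_rot'],o['qpos'],o['gripper_width'],o['force'])
cam('wrist','w2')
```

```text
[ 0.52546036 -0.32488853  0.19517461] [-0.01568777  0.99987081  0.00230195 -0.00263864] [-7.48914441e-01  3.00140870e-01  1.50289217e+00 -3.39329075e-04
  1.34555508e+00 -2.35101085e+00] 0.039048538372391146 [-0.05447324 -0.1226001  -2.7617504 ]
```

View pics/w2.png

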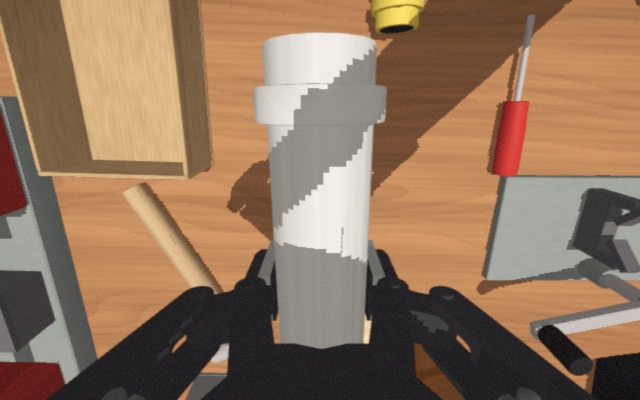

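The tube is held level and centred in the jaws: the near collar is at (320,103), the width reads 39 mm and the load 2.8 N. Next I'll swing it over to the gauge, turning it by about -1.575.

Emit:
drive_tool --steps '[{"dx": 2, "dy": 15, "dz": 5, "ax": 0, "ay": 0, "az": -0.06}, {"dx": 4, "dy": 35, "dz": 10, "ax": 0, "ay": 0, "az": -0.17}, {"dx": 6, "dy": 60, "dz": 10, "ax": 0, "ay": 0, "az": -0.28}, {"dx": 8, "dy": 85, "dz": 10, "ax": 0, "ay": 0, "az": -0.4}, {"dx": 11, "dy": 110, "dz": 10, "ax": 0, "ay": 0, "az": -0.52}, {"dx": 14, "dy": 135, "dz": 10, "ax": 0, "ay": 0, "az": -0.64}, {"dx": 17, "dy": 160, "dz": 10, "ax": 0, "ay": 0, "az": -0.76}, {"dx": 20, "dy": 185, "dz": 10, "ax": 0, "ay": 0, "az": -0.88}, {"dx": 23, "dy": 210, "dz": 10, "ax": 0, "ay": 0, "az": -1.0}, {"dx": 26, "dy": 240, "dz": 10, "ax": 0, "ay": 0, "az": -1.12}, {"dx": 29, "dy": 265, "dz": 10, "ax": 0, "ay": 0, "az": -1.24}, {"dx": 32, "dy": 285, "dz": 10, "ax": 0, "ay": 0, "az": -1.34}]'

```text
t: 5.42
position: [0.5555, -0.0369, 0.2009]
eef_rot: [0.611, 0.792, 0.004, -0.003]
force: [0.6, 0.5, -2.4]
gripper_width: 0.039
```

Emit:
drive_tool --steps '[{"dx": 2, "dy": 20, "dz": 0, "ax": 0, "ay": 0, "az": -0.08}, {"dx": 4, "dy": 42, "dz": 0, "ax": 0, "ay": 0, "az": -0.16}, {"dx": 6, "dy": 62, "dz": 0, "ax": 0, "ay": 0, "az": -0.21}, {"dx": 8, "dy": 78, "dz": 0, "ax": 0, "ay": 0, "az": -0.23}, {"dx": 9, "dy": 87, "dz": 0, "ax": 0, "ay": 0, "az": -0.23}, {"dx": 9, "dy": 87, "dz": 0, "ax": 0, "ay": 0, "az": -0.23}, {"dx": 9, "dy": 87, "dz": 0, "ax": 0, "ay": 0, "az": -0.23}]'

```text
t: 6.0
position: [0.5638, 0.0498, 0.1996]
eef_rot: [0.697, 0.717, 0.004, -0.003]
force: [0.1, -0.7, -2.7]
gripper_width: 0.039
```

Run:
```python
from h import *
o=ctrl.get_obs();print(o['position'],o['eef_rot'],o['qpos'],o['gripper_width'],o['force'])
print(R.from_quat(o['eef_rot']).as_matrix())
c=ctrl.calibration('wrist');cam('wrist','w3');print(-P(c)[0].T@P(c)[1],P(c)[0])
cam('top','t3');cam('scene','s3')
s=cv2.imread('pics/scene0.png')
s3=cv2.imread('pics/s3.png'); cv2.imwrite('pics/s3c.png',cv2.resize(s3[120:300,240:400],None,fx=4,fy=3.3,interpolation=cv2.INTER_CUBIC))
```

```text
[0.56383691 0.04981705 0.19963168] [ 0.69697498  0.71707989  0.00355732 -0.00310626] [-0.13051896  0.15970194  1.65932841  0.00971321  1.3233015  -0.16133588] 0.038997249355911166 [ 0.06825073 -0.72562808 -2.66764354]
[[-2.84324579e-02  9.99595589e-01  5.03841563e-04]
 [ 9.99551389e-01  2.84264467e-02  9.43173867e-03]
 [ 9.41360195e-03  7.71783047e-04 -9.99955393e-01]]
[0.56058233 0.1272027  0.34440313] [[ 0.99959848  0.02831684  0.00101441]
 [ 0.0267241  -0.95406385  0.29840911]
 [ 0.00941782 -0.29826218 -0.95443752]]
```

View pics/w3.png

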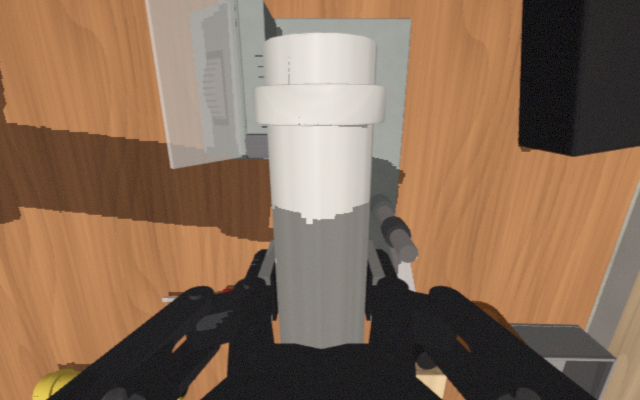

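View pics/s3c.png

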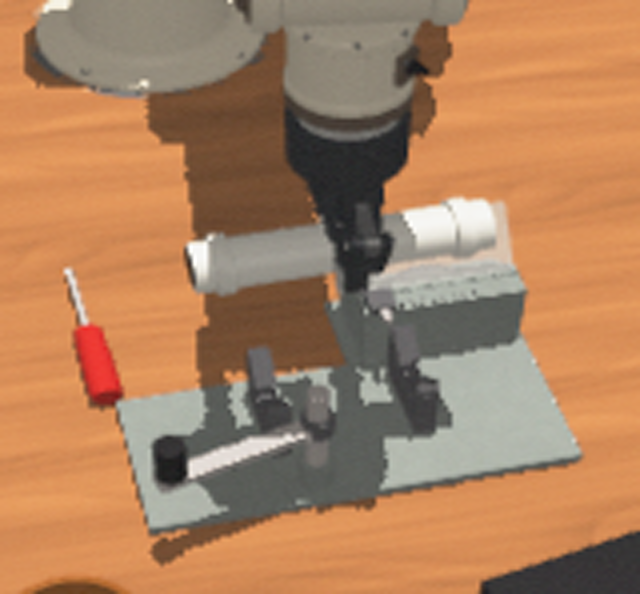

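Run:
```python
from h import *
im=cv2.imread('pics/w3.png');cv2.imwrite('pics/w3c.png',cv2.resize(im[0:270,140:440],None,fx=2.5,fy=2.2,interpolation=cv2.INTER_CUBIC))
c=ctrl.calibration('wrist')
print('post',onz(c,406,252,.137),'plateFL',onz(c,410,19,.012))
t=ctrl.calibration('top')
for u,v in((53,494),(300,494)): print(onz(t,250+(u+.5)/5-.5,115+(v+.5)/5-.5,.1326))
yaw=.027;y=np.array([-np.sin(yaw),np.cos(yaw),0]);x=np.array([np.cos(yaw),np.sin(yaw),0])
# scene triang of V-blocks / post top
s=ctrl.calibration('scene')
u,v=175+520/3.6,180+212/3.6
print('scene post',onz(s,u,v,.137), 'knob',onz(s,175+387/3.6,180+268/3.6,.137))
# plate corners scene
for u,v in((340,222),(370,360),(757,285)): print(onz(s,175+u/3.6,180+v/3.6,.012))
```

```text
post [0.63187626 0.01679036 0.137     ] plateFL [0.64901602 0.21097573 0.012     ]
[0.44913387 0.19913397 0.1326    ]
[0.45151509 0.08070435 0.1326    ]
scene post [0.63679244 0.01581569 0.137     ] knob [ 0.66534925 -0.08806055  0.137     ]
[ 0.52531742 -0.10958301  0.012     ]
[ 0.66070122 -0.10659385  0.012     ]
[0.65757231 0.20809206 0.012     ]
```

View pics/w3c.png

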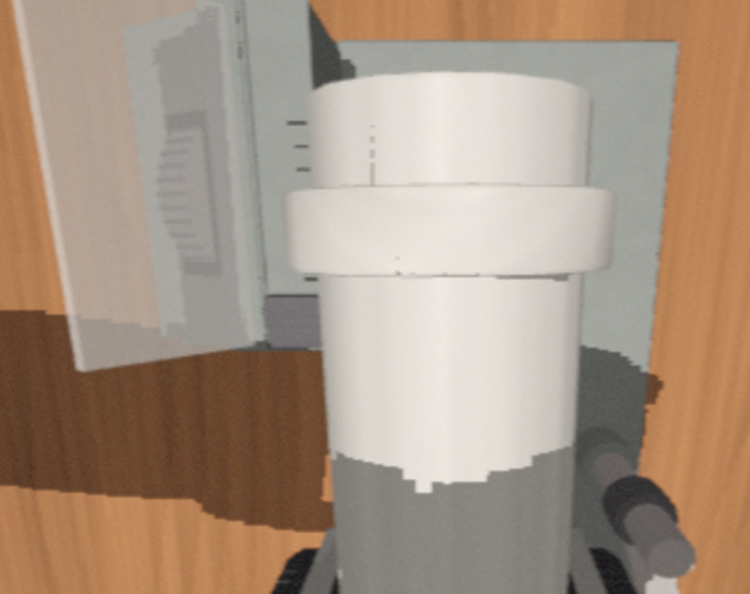

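Estimates of the gauge centre cluster at (0.566, 0.051), from the post in three views and the guard edge. The wheel, guard and pointer sit to the left of the tube as expected. Now lowering.

Emit:
drive_tool --steps '[{"dx": 2, "dy": 1, "dz": -20, "ax": -0.009, "ay": 0, "az": 0}, {"dx": 2, "dy": 1, "dz": -45, "ax": -0.009, "ay": 0, "az": 0}, {"dx": 2, "dy": 1, "dz": -70, "ax": -0.009, "ay": 0, "az": 0}, {"dx": 2, "dy": 1, "dz": -90, "ax": -0.009, "ay": 0, "az": 0}, {"dx": 2, "dy": 1, "dz": -105, "ax": -0.009, "ay": 0, "az": 0}, {"dx": 2, "dy": 1, "dz": -115, "ax": -0.009, "ay": 0, "az": 0}, {"dx": 2, "dy": 1, "dz": -122, "ax": -0.009, "ay": 0, "az": 0}, {"dx": 2, "dy": 1, "dz": -125, "ax": -0.009, "ay": 0, "az": 0}, {"dx": 2, "dy": 1, "dz": -125, "ax": -0.009, "ay": 0, "az": 0}]'

```text
t: 6.9
position: [0.5664, 0.0497, 0.0755]
eef_rot: [0.698, 0.716, 0.001, 0.001]
force: [-0.1, 0.5, -2.6]
gripper_width: 0.0387
```

Run:
```python
from h import *
o=ctrl.get_obs();print(o['position'],o['force']);print(R.from_quat(o['eef_rot']).as_matrix().round(4))
cam('wrist','w4')
s3=cam('scene','s4')[:,:,::-1]; cv2.imwrite('pics/s4c.png',cv2.resize(s3[170:290,250:400],None,fx=5,fy=5,interpolation=cv2.INTER_CUBIC))
s3=cam('top','t4')[:,:,::-1]; cv2.imwrite('pics/t4c.png',cv2.resize(s3[115:235,250:400],None,fx=5,fy=5,interpolation=cv2.INTER_CUBIC))
```

```text
[0.56641936 0.04967372 0.07546784] [-0.14574202  0.47117012 -2.64906445]
[[-2.600e-02  9.997e-01  2.000e-03]
 [ 9.997e-01  2.600e-02  5.000e-04]
 [ 4.000e-04  2.000e-03 -1.000e+00]]
```

View pics/s4c.png

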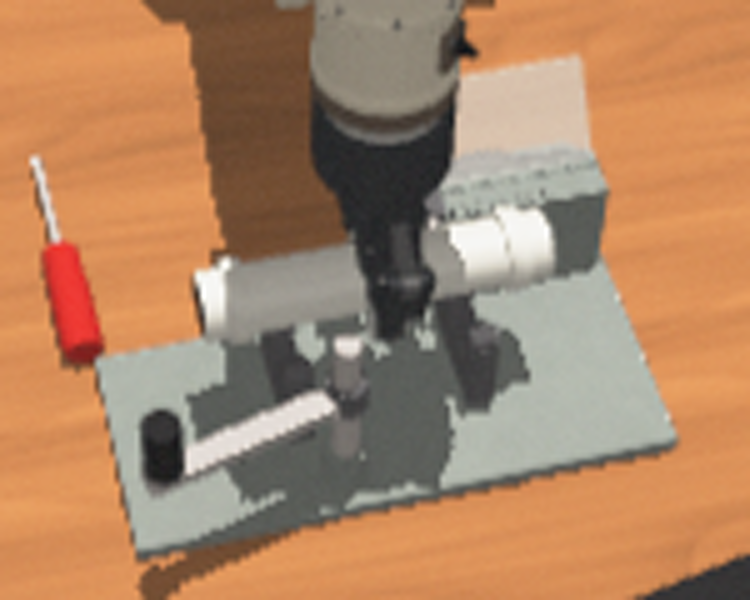

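View pics/w4.png

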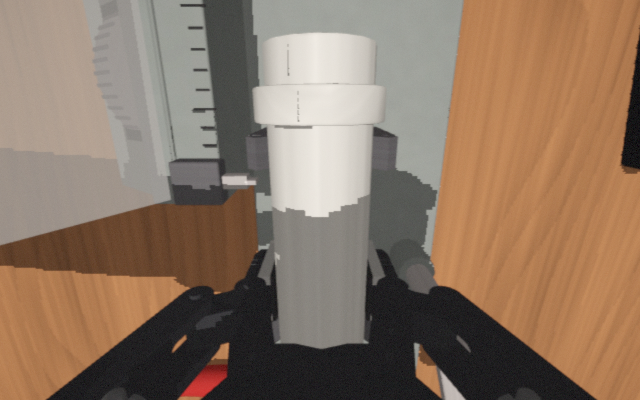

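View pics/t4c.png

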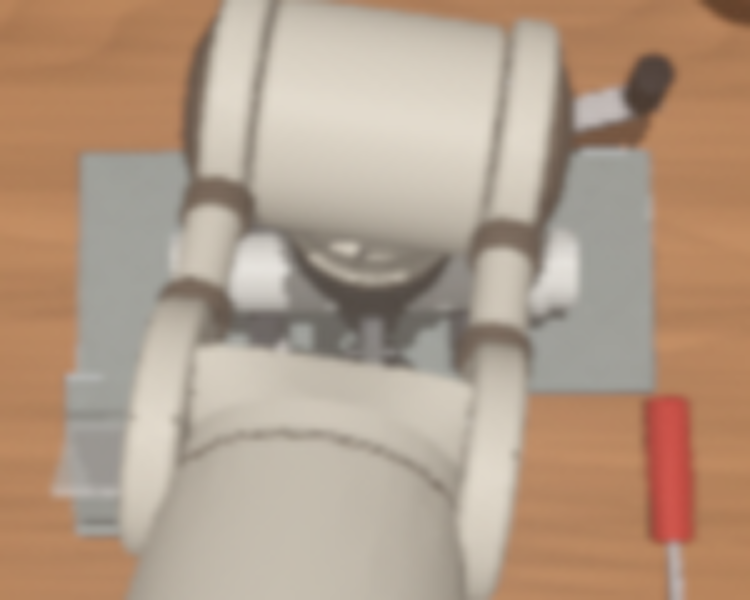

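Wrist view: the V-block's ears run from (247,150) to (397,150), so their centre is u≈322 against 320 for the tube. The collar at (320,104) is beyond the block. Alignment is good, so I'll creep down.

Emit:
drive_tool --steps '[{"dx": 0, "dy": 0, "dz": -8, "ax": 0, "ay": 0, "az": 0}, {"dx": 0, "dy": 0, "dz": -15, "ax": 0, "ay": 0, "az": 0}, {"dx": 0, "dy": 0, "dz": -20, "ax": 0, "ay": 0, "az": 0}, {"dx": 0, "dy": 0, "dz": -24, "ax": 0, "ay": 0, "az": 0}, {"dx": 0, "dy": 0, "dz": -26, "ax": 0, "ay": 0, "az": 0}, {"dx": 0, "dy": 0, "dz": -27, "ax": 0, "ay": 0, "az": 0}, {"dx": 0, "dy": 0, "dz": -28, "ax": 0, "ay": 0, "az": 0}, {"dx": 0, "dy": 0, "dz": -28, "ax": 0, "ay": 0, "az": 0}]'

```text
t: 7.72
position: [0.5674, 0.0498, 0.0487]
eef_rot: [0.698, 0.716, 0.002, 0.001]
force: [-0.0, -0.2, -3.0]
gripper_width: 0.0388
```

Emit:
drive_tool --steps '[{"dx": 0, "dy": 0, "dz": -1, "ax": 0, "ay": 0, "az": 0}, {"dx": 0, "dy": 0, "dz": -2, "ax": 0, "ay": 0, "az": 0}, {"dx": 0, "dy": 0, "dz": -3, "ax": 0, "ay": 0, "az": 0}, {"dx": 0, "dy": 0, "dz": -3, "ax": 0, "ay": 0, "az": 0}]'

```text
t: 8.05
position: [0.5675, 0.0498, 0.0461]
eef_rot: [0.698, 0.716, 0.002, 0.002]
force: [-1.5, 0.7, 0.6]
gripper_width: 0.0389
```

Emit:
drive_tool --steps '[{"dx": 0, "dy": 0, "dz": -1, "ax": 0, "ay": 0, "az": 0}, {"dx": 0, "dy": 0, "dz": -1.5, "ax": 0, "ay": 0, "az": 0}, {"dx": 0, "dy": 0, "dz": -1.5, "ax": 0, "ay": 0, "az": 0}]'

```text
t: 8.3
position: [0.5675, 0.0498, 0.046]
eef_rot: [0.698, 0.716, 0.001, 0.001]
force: [-6.9, 0.6, 10.1]
gripper_width: 0.0388
```

Emit:
drive_tool --steps '[{"dx": -0.7, "dy": 0, "dz": 0, "ax": 0, "ay": 0, "az": 0}, {"dx": -1.2, "dy": 0, "dz": -0.5, "ax": 0, "ay": 0, "az": 0}, {"dx": -1.2, "dy": 0, "dz": -0.5, "ax": 0, "ay": 0, "az": 0}]'

```text
t: 8.55
position: [0.5669, 0.0497, 0.0458]
eef_rot: [0.698, 0.716, 0.002, 0.002]
force: [0.4, -0.2, 1.3]
gripper_width: 0.039
```

Emit:
drive_tool --steps '[{"dx": 0, "dy": 0, "dz": 0, "ax": 0, "ay": 0, "az": 0}, {"dx": 0, "dy": 0, "dz": 0, "ax": 0, "ay": 0, "az": 0}, {"dx": 0, "dy": 0, "dz": 0, "ax": 0, "ay": 0, "az": 0}, {"dx": 0, "dy": 0, "dz": 0, "ax": 0, "ay": 0, "az": 0}, {"dx": 0, "dy": 0, "dz": 0, "ax": 0, "ay": 0, "az": 0}, {"dx": 0, "dy": 0, "dz": 0, "ax": 0, "ay": 0, "az": 0}]' --claw -0.35

```text
t: 9.05
position: [0.5669, 0.0497, 0.0458]
eef_rot: [0.698, 0.716, 0.002, 0.002]
force: [0.9, -0.5, 0.1]
gripper_width: 0.0578
```

Tube seated: the wrist carries no load and the width is 58 mm. Lifting straight out.

Emit:
drive_tool --steps '[{"dx": 0, "dy": 0, "dz": 5, "ax": 0, "ay": 0, "az": 0}, {"dx": 0, "dy": 0, "dz": 15, "ax": 0, "ay": 0, "az": 0}, {"dx": 0, "dy": 0, "dz": 35, "ax": 0, "ay": 0, "az": 0}, {"dx": 0, "dy": 0, "dz": 65, "ax": 0, "ay": 0, "az": 0}, {"dx": 0, "dy": 0, "dz": 95, "ax": 0, "ay": 0, "az": 0}, {"dx": 0, "dy": 0, "dz": 125, "ax": 0, "ay": 0, "az": 0}, {"dx": 10, "dy": -20, "dz": 155, "ax": 0, "ay": 0, "az": 0.04}, {"dx": 30, "dy": -50, "dz": 160, "ax": 0, "ay": 0, "az": 0.1}, {"dx": 50, "dy": -80, "dz": 160, "ax": 0, "ay": 0, "az": 0.16}, {"dx": 75, "dy": -112, "dz": 160, "ax": 0, "ay": 0, "az": 0.22}, {"dx": 98, "dy": -138, "dz": 160, "ax": 0, "ay": 0, "az": 0.26}, {"dx": 98, "dy": -138, "dz": 160, "ax": 0, "ay": 0, "az": 0.26}]'

```text
t: 10.05
position: [0.6674, -0.0939, 0.2059]
eef_rot: [0.6, 0.8, 0.002, 0.003]
force: [-0.1, -0.2, -0.2]
gripper_width: 0.0574
```

Run:
```python
from h import *
o=ctrl.get_obs();print(o['position'],o['force'],o['eef_rot'],o['qpos']);
c=ctrl.calibration('wrist');cam('wrist','w5');print(proj(c,(.665,-.0885,.137)),proj(c,(.634,.017,.137)),-P(c)[0].T@P(c)[1])
s3=cam('scene','s5')[:,:,::-1]; cv2.imwrite('pics/s5c.png',cv2.resize(s3[150:290,230:400],None,fx=4.5,fy=4.2,interpolation=cv2.INTER_CUBIC))
```

```text
[ 0.66736239 -0.09392615  0.20587514] [-0.09634609 -0.24658615 -0.21770178] [0.60022127 0.79982518 0.00173318 0.00333206] [-3.19219497e-01  4.22945090e-01  1.32503487e+00  1.18027520e-03
  1.38619120e+00 -6.02662126e-01]
[320.54765845 201.49721611] [320.0237894   42.12610073] [ 0.64335858 -0.01814035  0.349651  ]
```

View pics/s5c.png

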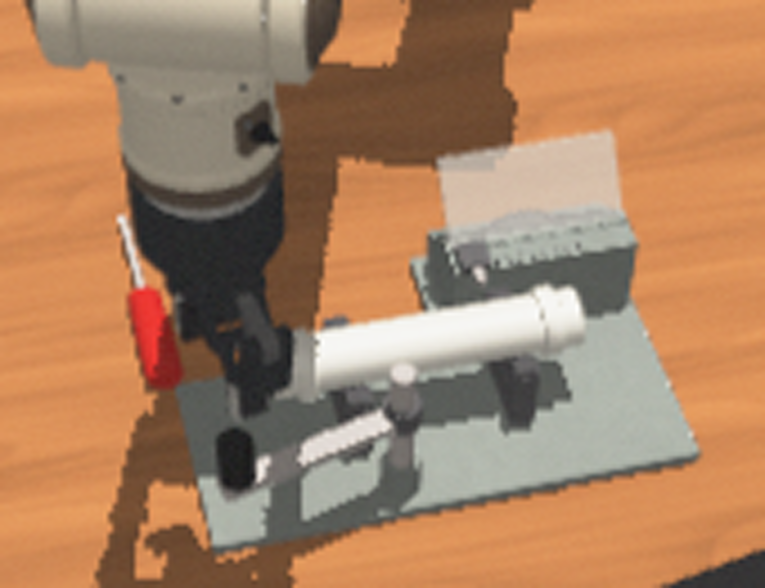

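View pics/w5.png

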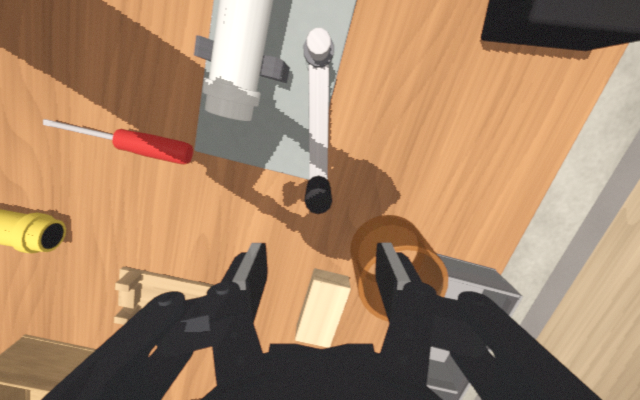

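Run:
```python
from h import *
t=ctrl.calibration('top');s=ctrl.calibration('scene')
for z in (.0,.06,.09): print(z,onz(t,407,97,z),onz(t,388,97,z),onz(t,426,97,z), onz(s,258,310,z))
```

```text
0.0 [ 0.80183233 -0.18825791  0.        ] [ 0.80050479 -0.13335057  0.        ] [ 0.80316164 -0.24323839  0.        ] [ 7.33848403e-01 -1.72600750e-01  2.22044605e-16]
0.06 [ 0.77749732 -0.17368771  0.06      ] [ 0.77624898 -0.12205636  0.06      ] [ 0.77874732 -0.22538783  0.06      ] [ 0.76657667 -0.17166023  0.06      ]
0.09 [ 0.76532982 -0.16640261  0.09      ] [ 0.76412108 -0.11640925  0.09      ] [ 0.76654016 -0.21646255  0.09      ] [ 0.7829408  -0.17118997  0.09      ]
```

Wrist view: the knob top is at (318,201), 1–2 mm from prediction, and the post top is at (318,40). The tube is seated in both blocks. Going down onto the knob.

Emit:
drive_tool --steps '[{"dx": -3.5, "dy": 5, "dz": -15, "ax": 0, "ay": 0, "az": 0}, {"dx": -3.5, "dy": 5, "dz": -35, "ax": 0, "ay": 0, "az": 0}, {"dx": -3.5, "dy": 5, "dz": -55, "ax": 0, "ay": 0, "az": 0}, {"dx": -3.5, "dy": 5, "dz": -72, "ax": 0, "ay": 0, "az": 0}, {"dx": -3.5, "dy": 5, "dz": -85, "ax": 0, "ay": 0, "az": 0}, {"dx": -3.5, "dy": 5, "dz": -95, "ax": 0, "ay": 0, "az": 0}, {"dx": -3.5, "dy": 5, "dz": -101, "ax": 0, "ay": 0, "az": 0}, {"dx": -3.5, "dy": 5, "dz": -104, "ax": 0, "ay": 0, "az": 0}, {"dx": -3.5, "dy": 5, "dz": -105, "ax": 0, "ay": 0, "az": 0}]'

```text
t: 10.9
position: [0.6619, -0.0842, 0.1013]
eef_rot: [0.6, 0.8, 0.002, 0.002]
force: [0.8, 0.1, -1.0]
gripper_width: 0.0572
```

Emit:
drive_tool --steps '[{"dx": 0, "dy": 0, "dz": 0, "ax": 0, "ay": 0, "az": 0}, {"dx": 0, "dy": 0, "dz": 0, "ax": 0, "ay": 0, "az": 0}, {"dx": 0, "dy": 0, "dz": 0, "ax": 0, "ay": 0, "az": 0}, {"dx": 0, "dy": 0, "dz": 0, "ax": 0, "ay": 0, "az": 0}, {"dx": 0, "dy": 0, "dz": 0, "ax": 0, "ay": 0, "az": 0}, {"dx": 0, "dy": 0, "dz": 0, "ax": 0, "ay": 0, "az": 0}]' --claw 1 --grip_force 50

```text
t: 11.4
position: [0.6624, -0.0846, 0.1021]
eef_rot: [0.6, 0.8, 0.003, 0.003]
force: [0.6, -0.6, 2.9]
gripper_width: 0.0208
```

Gripped, width 21 mm. Lifting the bar about 26 mm.

Emit:
drive_tool --steps '[{"dx": 0, "dy": 0, "dz": 4, "ax": 0, "ay": 0, "az": 0}, {"dx": 0, "dy": 0, "dz": 9, "ax": 0, "ay": 0, "az": 0}, {"dx": 0, "dy": 0, "dz": 14, "ax": 0, "ay": 0, "az": 0}, {"dx": 0, "dy": 0, "dz": 20, "ax": 0, "ay": 0, "az": 0}, {"dx": 0, "dy": 0, "dz": 25, "ax": 0, "ay": 0, "az": 0}, {"dx": 0, "dy": 0, "dz": 27, "ax": 0, "ay": 0, "az": 0}, {"dx": 0, "dy": 0, "dz": 27, "ax": 0, "ay": 0, "az": 0}]'

```text
t: 11.98
position: [0.6622, -0.0842, 0.1294]
eef_rot: [0.6, 0.8, 0.003, 0.002]
force: [0.4, 1.5, -6.1]
gripper_width: 0.0211
```

Run:
```python
from h import *
o=ctrl.get_obs();print(o['position'],o['force'],o['gripper_width'])
post=np.array([.634,.0170]);v=o['position'][:2]-post;print('r',np.hypot(*v))
a0=np.arctan2(v[1],v[0]); th0=a0-np.pi-.027+2*np.pi;print('theta',th0)
for k in range(1,25):
    th=max(th0*(1-k/22),0.0); a=a0-(th0-th); p=post+np.hypot(*v)*np.array([np.cos(a),np.sin(a)])-o['position'][:2]
    print(k,(p*1000).round(1),round(th-th0,3))
s3=cam('scene','s6')[:,:,::-1]; cv2.imwrite('pics/s6c.png',cv2.resize(s3[150:290,230:400],None,fx=4.5,fy=4.2,interpolation=cv2.INTER_CUBIC))
```

```text
[ 0.66220382 -0.0841943   0.12940479] [ 0.4394272   1.45452677 -6.10990598] 0.02111524088421394
r 0.10505113989633284
theta 1.8156080606007636
1 [-8.4 -2. ] -0.083
2 [-17.   -3.3] -0.165
3 [-25.7  -3.8] -0.248
4 [-34.3  -3.7] -0.33
5 [-42.9  -2.8] -0.413
6 [-51.5  -1.2] -0.495
7 [-59.8   1. ] -0.578
8 [-68.   4.] -0.66
9 [-75.9   7.6] -0.743
10 [-83.4  11.8] -0.825
11 [-90.6  16.7] -0.908
12 [-97.4  22.1] -0.99
13 [-103.6   28.1] -1.073
14 [-109.4   34.6] -1.155
15 [-114.6   41.5] -1.238
16 [-119.3   48.8] -1.32
17 [-123.3   56.5] -1.403
18 [-126.6   64.5] -1.485
19 [-129.3   72.7] -1.568
20 [-131.3   81.1] -1.651
21 [-132.6   89.7] -1.733
22 [-133.2   98.4] -1.816
23 [-133.2   98.4] -1.816
24 [-133.2   98.4] -1.816
```

View pics/s6c.png

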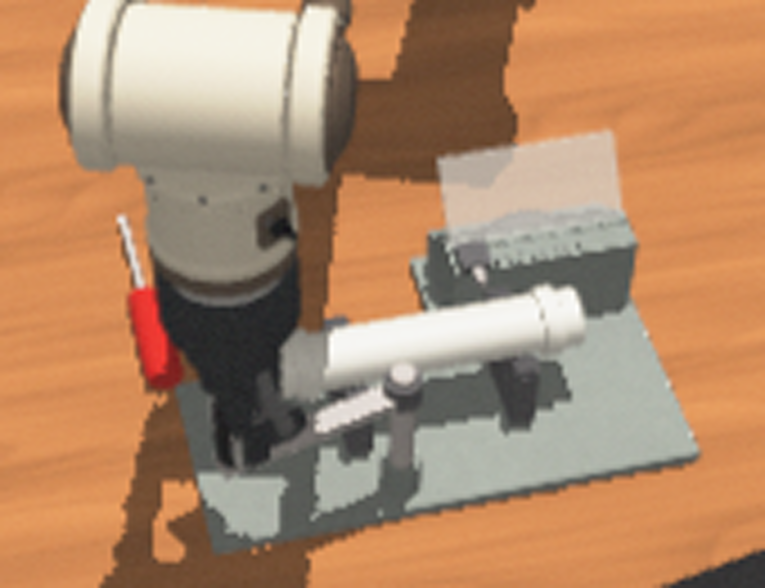

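The bar is up: it carries a 6 N pull and shows near the post's top in the picture. Swinging along the arc.

Emit:
drive_tool --steps '[{"dx": -8.4, "dy": -2, "dz": 0, "ax": 0, "ay": 0, "az": -0.083}, {"dx": -17, "dy": -3.3, "dz": 0, "ax": 0, "ay": 0, "az": -0.165}, {"dx": -25.7, "dy": -3.8, "dz": 0, "ax": 0, "ay": 0, "az": -0.248}, {"dx": -34.3, "dy": -3.7, "dz": 0, "ax": 0, "ay": 0, "az": -0.33}, {"dx": -42.9, "dy": -2.8, "dz": 0, "ax": 0, "ay": 0, "az": -0.413}, {"dx": -51.5, "dy": -1.2, "dz": 0, "ax": 0, "ay": 0, "az": -0.495}, {"dx": -59.8, "dy": 1, "dz": 0, "ax": 0, "ay": 0, "az": -0.578}, {"dx": -68, "dy": 4, "dz": 0, "ax": 0, "ay": 0, "az": -0.66}, {"dx": -75.9, "dy": 7.6, "dz": 0, "ax": 0, "ay": 0, "az": -0.743}, {"dx": -83.4, "dy": 11.8, "dz": 0, "ax": 0, "ay": 0, "az": -0.825}, {"dx": -90.6, "dy": 16.7, "dz": 0, "ax": 0, "ay": 0, "az": -0.908}, {"dx": -97.4, "dy": 22.1, "dz": 0, "ax": 0, "ay": 0, "az": -0.99}]'

```text
t: 13.03
position: [0.5641, -0.0621, 0.1287]
eef_rot: [0.909, 0.417, 0.001, 0.003]
force: [1.6, 2.0, -5.6]
gripper_width: 0.0209
```

Run:
```python
from h import *
o=ctrl.get_obs();print(o['position'],o['force'],o['gripper_width'],o['qpos'])
post=np.array([.634,.0170]);v=o['position'][:2]-post;print('r',np.hypot(*v))
q=R.from_quat(o['eef_rot']).as_matrix();t=np.arctan2(-q[0,1],q[1,1]);print('t',t)
a0=np.arctan2(v[1],v[0]); th0=(a0-np.pi-.027)%(2*np.pi);print('theta',th0)
for k in range(1,12):
    th=max(th0*(1-k/10),0.0); a=a0-(th0-th); p=post+.105*np.array([np.cos(a),np.sin(a)])-o['position'][:2]
    print(k,(p*1000).round(1),round(th-th0,3))
```

```text
[ 0.56412867 -0.06205935  0.1287252 ] [ 1.55848947  1.99854104 -5.63285215] 0.020923059781461587 [-0.32059347  0.23548707  1.71983965 -0.00362375  1.18073319  0.39047093]
r 0.10551011512470074
t -2.280488872864586
theta 0.8200133596057215
1 [-5.9  6.3] -0.082
2 [-11.6  12.8] -0.164
3 [-16.7  19.7] -0.246
4 [-21.3  27. ] -0.328
5 [-25.3  34.6] -0.41
6 [-28.6  42.6] -0.492
7 [-31.2  50.7] -0.574
8 [-33.2  59.1] -0.656
9 [-34.5  67.6] -0.738
10 [-35.1  76.2] -0.82
11 [-35.1  76.2] -0.82
```

Emit:
drive_tool --steps '[{"dx": -5.9, "dy": 6.3, "dz": 0, "ax": 0, "ay": 0, "az": -0.082}, {"dx": -11.6, "dy": 12.8, "dz": 0, "ax": 0, "ay": 0, "az": -0.164}, {"dx": -16.7, "dy": 19.7, "dz": 0, "ax": 0, "ay": 0, "az": -0.246}, {"dx": -21.3, "dy": 27, "dz": 0, "ax": 0, "ay": 0, "az": -0.328}, {"dx": -25.3, "dy": 34.6, "dz": 0, "ax": 0, "ay": 0, "az": -0.41}, {"dx": -28.6, "dy": 42.6, "dz": 0, "ax": 0, "ay": 0, "az": -0.492}, {"dx": -31.2, "dy": 50.7, "dz": 0, "ax": 0, "ay": 0, "az": -0.574}, {"dx": -33.2, "dy": 59.1, "dz": 0, "ax": 0, "ay": 0, "az": -0.656}, {"dx": -34.5, "dy": 66, "dz": 0, "ax": 0, "ay": 0, "az": -0.73}, {"dx": -34.9, "dy": 71, "dz": 0, "ax": 0, "ay": 0, "az": -0.77}, {"dx": -34.9, "dy": 71, "dz": 0, "ax": 0, "ay": 0, "az": -0.77}]'

```text
t: 13.95
position: [0.5285, 0.0093, 0.1284]
eef_rot: [0.999, 0.045, -0.001, 0.003]
force: [-1.0, -0.7, -5.1]
gripper_width: 0.0208
```

Run:
```python
from h import *
o=ctrl.get_obs();print(o['position'],o['force'],o['gripper_width'])
s3=cam('scene','s7')[:,:,::-1]; cv2.imwrite('pics/s7c.png',cv2.resize(s3[150:290,230:400],None,fx=4.5,fy=4.2,interpolation=cv2.INTER_CUBIC))
```

```text
[0.52847658 0.0093221  0.12839777] [-0.97601707 -0.66564173 -5.13070112] 0.020804201942554782
```

View pics/s7c.png

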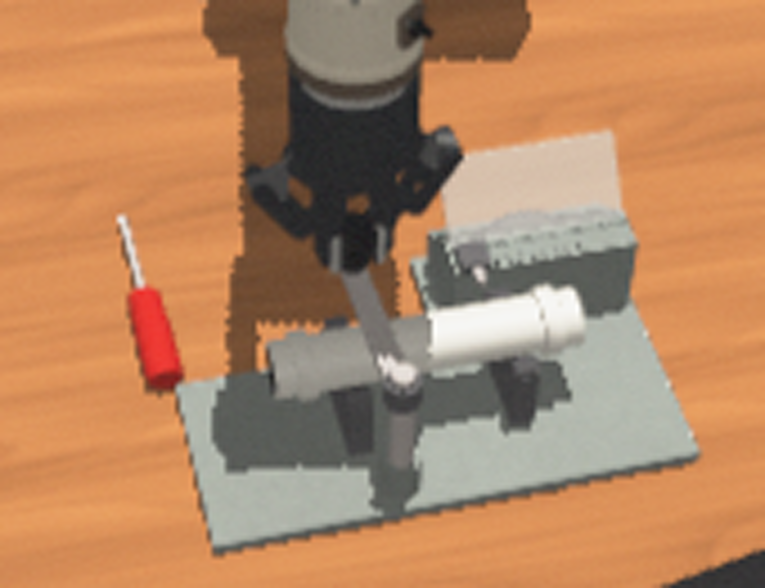

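The bar stands across the tube, near its middle. Letting it down by about 17 mm.

Emit:
drive_tool --steps '[{"dx": 0, "dy": 0, "dz": -4, "ax": 0, "ay": 0, "az": 0}, {"dx": 0, "dy": 0, "dz": -8, "ax": 0, "ay": 0, "az": 0}, {"dx": 0, "dy": 0, "dz": -11, "ax": 0, "ay": 0, "az": 0}, {"dx": 0, "dy": 0, "dz": -13, "ax": 0, "ay": 0, "az": 0}, {"dx": 0, "dy": 0, "dz": -15, "ax": 0, "ay": 0, "az": 0}, {"dx": 0, "dy": 0, "dz": -16, "ax": 0, "ay": 0, "az": 0}, {"dx": 0, "dy": 0, "dz": -16, "ax": 0, "ay": 0, "az": 0}]'

```text
t: 14.58
position: [0.5284, 0.0087, 0.1129]
eef_rot: [0.999, 0.046, -0.002, 0.004]
force: [-4.3, -1.5, 1.8]
gripper_width: 0.0208
```

Emit:
drive_tool --steps '[{"dx": 0, "dy": 0, "dz": 0, "ax": 0, "ay": 0, "az": 0}, {"dx": 0, "dy": 0, "dz": 0, "ax": 0, "ay": 0, "az": 0}, {"dx": 0, "dy": 0, "dz": 0, "ax": 0, "ay": 0, "az": 0}, {"dx": 0, "dy": 0, "dz": 0, "ax": 0, "ay": 0, "az": 0}, {"dx": 0, "dy": 0, "dz": 0, "ax": 0, "ay": 0, "az": 0}]' --claw -0.1

```text
t: 15.0
position: [0.5289, 0.0087, 0.1133]
eef_rot: [0.999, 0.046, -0.001, 0.004]
force: [-0.2, 0.6, 0.4]
gripper_width: 0.047
```

Emit:
drive_tool --steps '[{"dx": 0, "dy": 0, "dz": 5, "ax": 0, "ay": 0, "az": 0}, {"dx": 0, "dy": 0, "dz": 15, "ax": 0, "ay": 0, "az": 0}, {"dx": 0, "dy": 0, "dz": 35, "ax": 0, "ay": 0, "az": 0}, {"dx": 0, "dy": 0, "dz": 65, "ax": 0, "ay": 0, "az": 0}, {"dx": -20, "dy": 0, "dz": 95, "ax": 0, "ay": 0, "az": 0}, {"dx": -50, "dy": 0, "dz": 120, "ax": 0, "ay": 0, "az": 0}, {"dx": -85, "dy": 0, "dz": 130, "ax": 0, "ay": 0, "az": 0}, {"dx": -115, "dy": 0, "dz": 130, "ax": 0, "ay": 0, "az": 0}, {"dx": -115, "dy": 0, "dz": 130, "ax": 0, "ay": 0, "az": 0}]'

```text
t: 15.75
position: [0.4105, 0.0092, 0.2445]
eef_rot: [0.999, 0.046, -0.001, 0.004]
force: [-0.4, -0.0, -0.7]
gripper_width: 0.0467
```

Run:
```python
from h import *
o=ctrl.get_obs();print(o['position'],o['force'],o['gripper_width'],o['qpos'],o['eef_rot'])
s3=cam('scene','s8')[:,:,::-1]; cv2.imwrite('pics/s8c.png',cv2.resize(s3[170:290,270:400],None,fx=6,fy=5,interpolation=cv2.INTER_CUBIC))
cam('wrist','w8')
s3=cam('top','t8')[:,:,::-1]; cv2.imwrite('pics/t8c.png',cv2.resize(s3[115:235,250:400],None,fx=5,fy=5,interpolation=cv2.INTER_CUBIC))
```

```text
[0.41052812 0.00921199 0.24450189] [-0.37876369 -0.02030983 -0.72240413] 0.04674423392912297 [-0.2678346  -0.30315308  2.00715586 -0.00784023  1.43614061  1.21121771] [ 9.98916122e-01  4.63784661e-02 -5.09595834e-04  3.91900645e-03]
```

View pics/s8c.png

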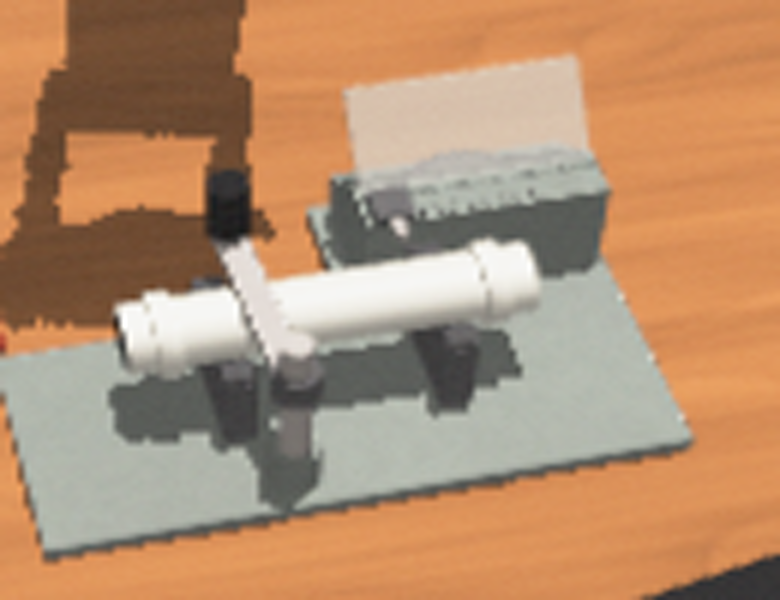

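View pics/w8.png

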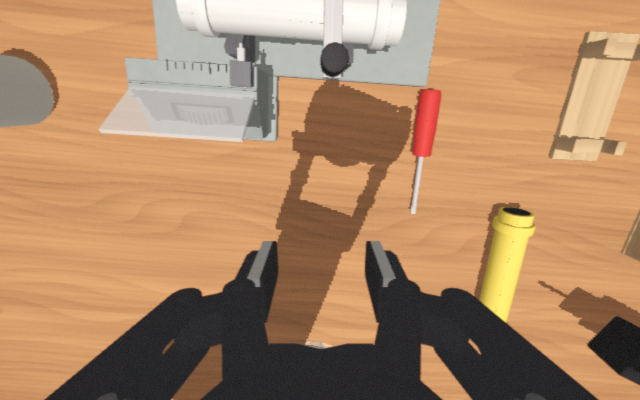

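View pics/t8c.png

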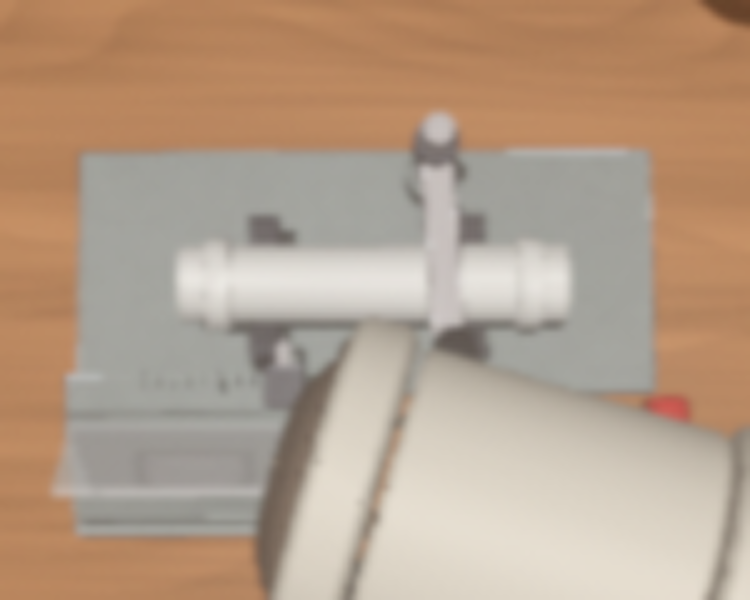

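```bash
cat >> h.py <<'E'
yaw=.027; C=np.array([.5668,.0505])
def g(p): 
    d=np.array(p[:2])-C; return np.array([d[0]*np.cos(yaw)+d[1]*np.sin(yaw),-d[0]*np.sin(yaw)+d[1]*np.cos(yaw)])*1000
def G(x,y,z):
    return np.array([C[0]+(x*np.cos(yaw)-y*np.sin(yaw))/1000,C[1]+(x*np.sin(yaw)+y*np.cos(yaw))/1000,z/1000])
E
python3 - <<'E'
from h import *
t=ctrl.calibration('top')
f=lambda u,v:(250+(u+.5)/5-.5,115+(v+.5)/5-.5)
for n,u,v,z in [('collL',215,284,75),('collR',531,284,75),('endL',176,284,80),('endR',572,284,80),('ptr tip',288,342,87),('ptr block',283,388,87),('knob?',440,325,95)]: print(n,g(onz(t,*f(u,v),z/1000)))
c=ctrl.calibration('wrist')
for n,u,v,z in [('collL',202,14,85),('collR',382,24,85),('tip',240,44,87),('knobtop',335,55,147)]: print('w',n,g(onz(c,u,v,z/1000)))
im=cv2.imread('pics/w8.png');cv2.imwrite('pics/w8c.png',cv2.resize(im[0:150,95:445],None,fx=2.2,fy=4,interpolation=cv2.INTER_CUBIC))
print(proj(c,G(-30,35,87)),proj(c,G(0,80,75)),proj(c,G(-101,90,73)))
E
```

```text
collL [-1.20708704 78.57797464]
collR [ -2.10391374 -85.58403431]
endL [-2.01824043 98.3130578 ]
endR [  -3.13608963 -106.3065971 ]
ptr tip [-33.66453042  40.39495299]
ptr block [-57.31725149  42.99583472]
knob? [-26.61143859 -36.94324001]
w collL [-7.147003   78.38359546]
w collR [ -4.13596559 -85.31811359]
w tip [-29.66186215  44.12936021]
w knobtop [-41.57900208 -41.74093891]
[249.92198352  45.1360037 ] [203.86797438   8.17783922] [200.4176256  119.32511223]
```

View pics/w8c.png

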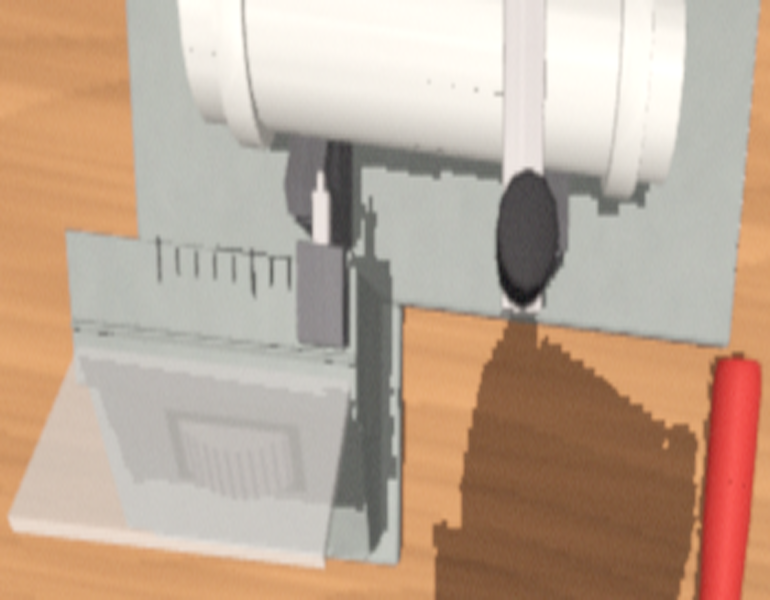

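Collar L is at gauge y≈77 and the pointer tip at ≈42, so it needs about +35 mm, or 1.7 rad. The bar lies across the tube: its knob shows at (335,55) in the wrist view, and the bar rests on the tube. Now I'll work out the tilted approach to the wheel.

Run:
```python
from h import *
o=ctrl.get_obs();q=R.from_quat(o['eef_rot']);p=o['position']
Rg=R.from_euler('z',yaw)
tilt=.646
zt=Rg.apply([np.sin(tilt),0,-np.cos(tilt)]);yt=-Rg.apply([0,1,0]);xt=np.cross(yt,zt)
Q=R.from_matrix(np.c_[xt,yt,zt])
print('quat',Q.as_quat(),'rotvec',(Q*q.inv()).as_rotvec())
n=np.array([-.574,0,.819])
for s in (100,60,25,0):
    w=G(*(np.array([-101,90,73])+n*s)); print(s,w,((w-p)*1000).round(1))
```

```text
quat [ 0.94820104  0.01280149  0.31738392 -0.00428494] rotvec [ 0.04612912 -0.64424722 -0.06064528]
100 [0.40602803 0.13619092 0.1549    ] [ -8.4 127.7 -89.4]
60 [0.42897966 0.13681076 0.12214   ] [  14.5  128.3 -122.2]
25 [0.44906234 0.13735313 0.093475  ] [  34.6  128.8 -150.9]
0 [0.46340711 0.13774053 0.073     ] [  49.   129.2 -171.3]
```

Emit:
drive_tool --steps '[{"dx": 0, "dy": 15, "dz": 0, "ax": 0.004, "ay": -0.055, "az": -0.005}, {"dx": 0, "dy": 35, "dz": 0, "ax": 0.008, "ay": -0.12, "az": -0.011}, {"dx": 0, "dy": 55, "dz": 0, "ax": 0.014, "ay": -0.2, "az": -0.019}, {"dx": 0, "dy": 75, "dz": 0, "ax": 0.021, "ay": -0.29, "az": -0.027}, {"dx": 0, "dy": 95, "dz": 0, "ax": 0.027, "ay": -0.38, "az": -0.036}, {"dx": 0, "dy": 112, "dz": -10, "ax": 0.034, "ay": -0.47, "az": -0.044}, {"dx": 0, "dy": 122, "dz": -25, "ax": 0.04, "ay": -0.56, "az": -0.053}, {"dx": 0, "dy": 127, "dz": -40, "ax": 0.046, "ay": -0.644, "az": -0.061}, {"dx": 0, "dy": 128, "dz": -60, "ax": 0.046, "ay": -0.644, "az": -0.061}, {"dx": 0, "dy": 128, "dz": -72, "ax": 0.046, "ay": -0.644, "az": -0.061}, {"dx": 0, "dy": 128, "dz": -80, "ax": 0.046, "ay": -0.644, "az": -0.061}, {"dx": 0, "dy": 128, "dz": -80, "ax": 0.046, "ay": -0.644, "az": -0.061}]' --claw 1 --grip_force 40

```text
t: 16.9
position: [0.4138, 0.1366, 0.1626]
eef_rot: [0.949, 0.013, 0.315, -0.004]
force: [-0.3, -0.4, -0.6]
gripper_width: -0.0001
```

Run:
```python
from h import *
o=ctrl.get_obs();print(o['position'],o['force'],o['gripper_width'],o['qpos'],o['eef_rot'])
c=ctrl.calibration('wrist');cam('wrist','w9')
for p in[(-101,90,73),(-30,42,87),(0,77,75)]: print(proj(c,G(*p)))
s3=cam('scene','s9')[:,:,::-1]; cv2.imwrite('pics/s9c.png',cv2.resize(s3[110:290,240:420],None,fx=3.5,fy=3.3,interpolation=cv2.INTER_CUBIC))
```

```text
[0.41384654 0.13663237 0.16258198] [-0.31771628 -0.39543949 -0.63977666] -0.00012780285926820118 [ 0.0504932  -0.70560607  2.5463381  -0.02314465  0.6592783   1.60806754] [ 0.94885936  0.01271837  0.31541443 -0.00422969]
[321.21896405 210.70101165]
[372.81530475 133.05600064]
[334.14164877 113.15893408]
```

View pics/w9.png

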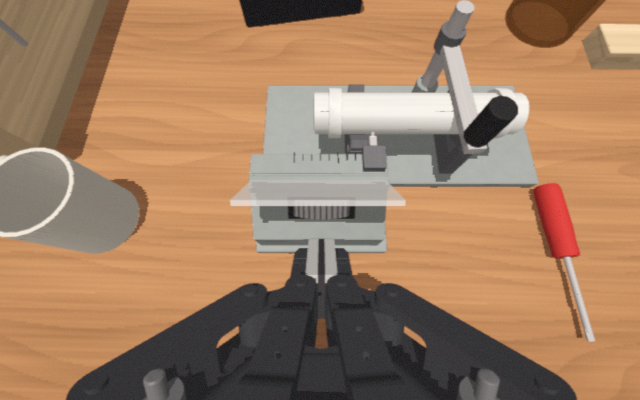

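View pics/s9c.png

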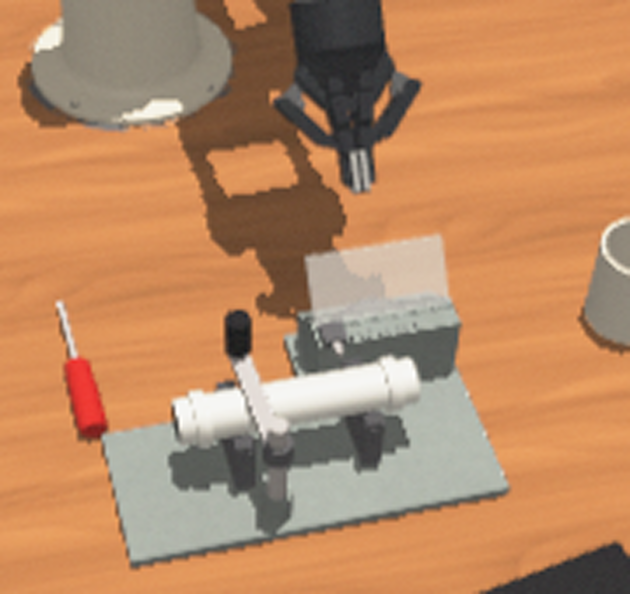

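The wrist view shows everything needed: wheel centre (322,208) against a predicted (321,211), pointer tip (373,135), collar centre (335,113). Next I'll move to a standoff at the start of a stroke.

```bash
cat >> h.py <<'E'
n=np.array([-.574,0,.819])
def tgt(s,y,dn=2):
    b=np.array([-101,y,73])+n*s-dn*np.array([.819,0,.574]); return G(*b)
def rel(s,y,dn=2): return ((tgt(s,y,dn)-ctrl.get_obs()['position'])*1000).round(1)
def sy():
    p=ctrl.get_obs()['position']; gp=np.r_[g(p),p[2]*1000]-np.array([-101,0,73]); return 's %.1f y %.1f up %.1f'%(gp@n, gp[1], gp@np.array([.819,0,.574]))
E
python3 -c "
from h import *
print(sy())
for s in(60,30,10): print(s,rel(s,72))"
```

```text
s 103.2 y 90.1 up 13.5
60 [ 12.6 -17.8 -44.3]
30 [ 29.8 -17.3 -68.8]
10 [ 41.3 -17.  -85.2]
```

Emit:
drive_tool --steps '[{"dx": -2, "dy": -9, "dz": -20, "ax": 0, "ay": 0, "az": 0}, {"dx": 4, "dy": -18, "dz": -32, "ax": 0, "ay": 0, "az": 0}, {"dx": 12.6, "dy": -17.8, "dz": -44.3, "ax": 0, "ay": 0, "az": 0}, {"dx": 21, "dy": -17.5, "dz": -56.5, "ax": 0, "ay": 0, "az": 0}, {"dx": 29.8, "dy": -17.3, "dz": -68.8, "ax": 0, "ay": 0, "az": 0}, {"dx": 36, "dy": -17.1, "dz": -77.5, "ax": 0, "ay": 0, "az": 0}, {"dx": 38, "dy": -17, "dz": -80, "ax": 0, "ay": 0, "az": 0}, {"dx": 38, "dy": -17, "dz": -80, "ax": 0, "ay": 0, "az": 0}]'

```text
t: 17.67
position: [0.4541, 0.1193, 0.0856]
eef_rot: [0.948, 0.012, 0.317, -0.004]
force: [0.2, 0.0, -1.0]
gripper_width: -0.0003
```

```bash
python3 -c "
from h import *
print(sy(),ctrl.get_obs()['force'])
for s in(5,2,0,-2): print(s,rel(s,72))
c=ctrl.calibration('wrist');im=cam('wrist','w10')
s3=cam('scene','s10')[:,:,::-1]; cv2.imwrite('pics/s10c.png',cv2.resize(s3[110:290,240:420],None,fx=3.5,fy=3.3,interpolation=cv2.INTER_CUBIC))
"
```

```text
s 15.9 y 71.8 up -0.8 [ 0.15718978  0.04277697 -0.99507309]
5 [ 5.2  0.3 -9.7]
2 [  7.    0.4 -12.1]
0 [  8.1   0.4 -13.8]
-2 [  9.3   0.4 -15.4]
```

View pics/w10.png

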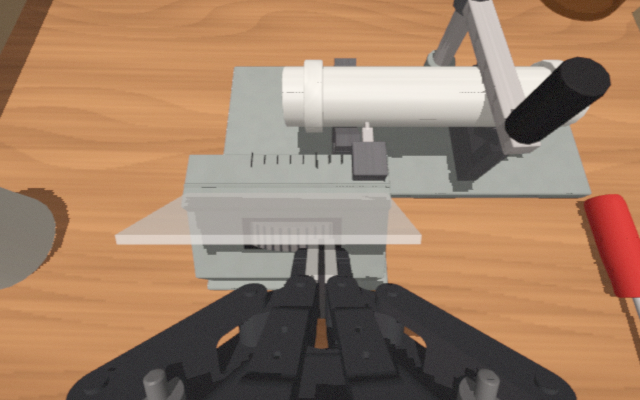

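The finger is on the open side of the guard, and the knurled rim runs from (250,235) to (335,235). Creeping in to touch it.

Emit:
drive_tool --steps '[{"dx": 3, "dy": 0, "dz": -5, "ax": 0, "ay": 0, "az": 0}, {"dx": 5.2, "dy": 0.3, "dz": -9.7, "ax": 0, "ay": 0, "az": 0}, {"dx": 6.4, "dy": 0.4, "dz": -11.3, "ax": 0, "ay": 0, "az": 0}, {"dx": 7, "dy": 0.4, "dz": -12.1, "ax": 0, "ay": 0, "az": 0}, {"dx": 7.6, "dy": 0.4, "dz": -13, "ax": 0, "ay": 0, "az": 0}]'

```text
t: 18.18
position: [0.4617, 0.1199, 0.0736]
eef_rot: [0.948, 0.013, 0.318, -0.004]
force: [-0.6, 0.3, -0.4]
gripper_width: -0.0003
```

```bash
python3 -c "
from h import *
print(sy(),ctrl.get_obs()['force'])"
```

```text
s 1.7 y 72.2 up -1.5 [-0.55893743  0.32906695 -0.39827705]
```

Not touching yet. Moving in along the normal by 3 mm.

Emit:
drive_tool --steps '[{"dx": 0.5, "dy": 0, "dz": -0.8, "ax": 0, "ay": 0, "az": 0}, {"dx": 1.1, "dy": 0, "dz": -1.6, "ax": 0, "ay": 0, "az": 0}, {"dx": 1.7, "dy": 0, "dz": -2.5, "ax": 0, "ay": 0, "az": 0}, {"dx": 1.7, "dy": 0, "dz": -2.5, "ax": 0, "ay": 0, "az": 0}]'

```text
t: 18.52
position: [0.4634, 0.1199, 0.0709]
eef_rot: [0.948, 0.013, 0.318, -0.004]
force: [-0.1, -1.0, -0.5]
gripper_width: 0.0001
```

```bash
python3 -c "
from h import *
print(sy(),ctrl.get_obs()['force'])"
```

```text
s -1.4 y 72.2 up -1.6 [-0.12878366 -0.98634141 -0.52391882]
```

Emit:
drive_tool --steps '[{"dx": 0.6, "dy": 0, "dz": -0.8, "ax": 0, "ay": 0, "az": 0}, {"dx": 1.1, "dy": 0, "dz": -1.6, "ax": 0, "ay": 0, "az": 0}, {"dx": 1.1, "dy": 0, "dz": -1.6, "ax": 0, "ay": 0, "az": 0}]'

```text
t: 18.77
position: [0.4645, 0.1196, 0.0697]
eef_rot: [0.948, 0.013, 0.318, -0.004]
force: [-19.7, -9.2, 20.2]
gripper_width: 0.0001
```

```bash
python3 -c "
from h import *
print(sy(),ctrl.get_obs()['force'])"
```

```text
s -3.1 y 71.8 up -1.4 [-19.6783332   -9.22926441  20.20110735]
```

Contact at about 28 N, on the rim's -y flank. Now a short test stroke that follows the arc with lighter pressure.

Emit:
drive_tool --steps '[{"dx": -0.3, "dy": 1.5, "dz": 0.4, "ax": 0, "ay": 0, "az": 0}, {"dx": -0.5, "dy": 3, "dz": 0.7, "ax": 0, "ay": 0, "az": 0}, {"dx": -0.7, "dy": 4.5, "dz": 0.95, "ax": 0, "ay": 0, "az": 0}, {"dx": -0.8, "dy": 6, "dz": 1.1, "ax": 0, "ay": 0, "az": 0}]'

```text
t: 19.1
position: [0.4635, 0.1253, 0.071]
eef_rot: [0.948, 0.013, 0.318, -0.003]
force: [-23.1, -9.8, 23.7]
gripper_width: 0.0003
```

```bash
python3 -c "
from h import *
print(sy(),ctrl.get_obs()['force'])
c=ctrl.calibration('wrist');im=cam('wrist','w11')
for p in[(-30,42,87),(0,77,75)]: print(proj(c,G(*p)))
"
```

```text
s -1.5 y 77.5 up -1.4 [-23.1482943   -9.80444975  23.68905143]
[382.26350936 124.39850341]
[321.83312103  94.93467799]
```

View pics/w11.png

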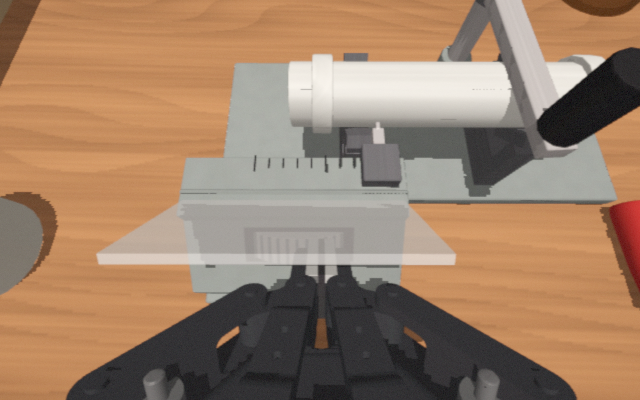

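The wheel turned with the stroke: the pointer tip is now at (378,125), about 2.5 mm further on. Continuing over the arc to the +y side.

Emit:
drive_tool --steps '[{"dx": -0.25, "dy": 2.5, "dz": 0.37, "ax": 0, "ay": 0, "az": 0}, {"dx": -0.43, "dy": 5, "dz": 0.6, "ax": 0, "ay": 0, "az": 0}, {"dx": -0.51, "dy": 7.5, "dz": 0.73, "ax": 0, "ay": 0, "az": 0}, {"dx": -0.57, "dy": 10, "dz": 0.74, "ax": 0, "ay": 0, "az": 0}, {"dx": -0.6, "dy": 12.5, "dz": 0.74, "ax": 0, "ay": 0, "az": 0}, {"dx": -0.6, "dy": 15, "dz": 0.74, "ax": 0, "ay": 0, "az": 0}, {"dx": -0.6, "dy": 17.5, "dz": 0.73, "ax": 0, "ay": 0, "az": 0}]'

```text
t: 19.73
position: [0.4624, 0.1433, 0.072]
eef_rot: [0.948, 0.014, 0.317, -0.003]
force: [-18.0, -1.8, 16.7]
gripper_width: -0.0002
```

```bash
python3 -c "
from h import *
print(sy(),ctrl.get_obs()['force'])
c=ctrl.calibration('wrist');im=cam('wrist','w12')
for p in[(-30,42,87),(0,77,75)]: print(proj(c,G(*p)))
cv2.imwrite('pics/w12c.png',cv2.resize(im[40:300,150:430,::-1],None,fx=2.8,fy=2.3))
"
```

```text
s -0.3 y 95.6 up -1.3 [-18.01765133  -1.83611541  16.65182614]
[412.88381618 124.58195331]
[349.4765074   95.19047984]
```

View pics/w12c.png

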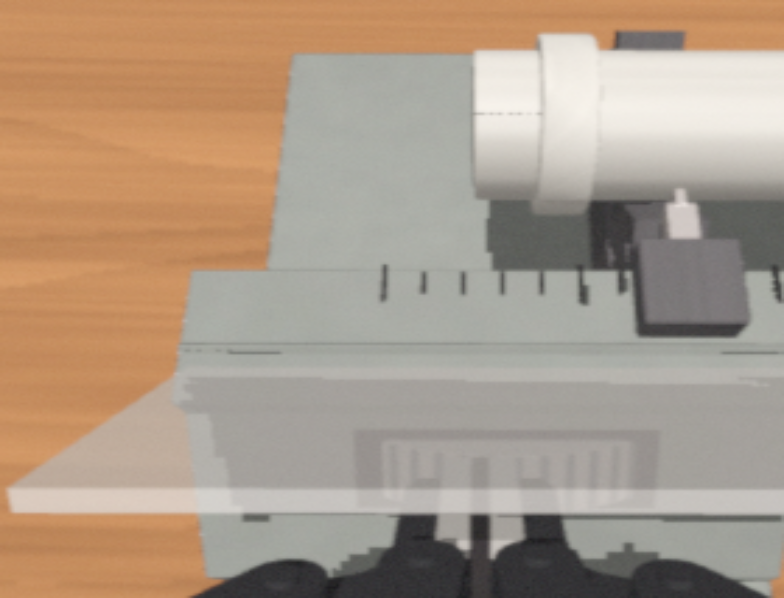

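The pointer is at y≈53, so about 22 mm still to go. Finishing this stroke down the far flank.

Emit:
drive_tool --steps '[{"dx": 0.1, "dy": 2.4, "dz": -0.2, "ax": 0, "ay": 0, "az": 0}, {"dx": 0.3, "dy": 4.9, "dz": -0.5, "ax": 0, "ay": 0, "az": 0}, {"dx": 0.6, "dy": 7.4, "dz": -0.9, "ax": 0, "ay": 0, "az": 0}, {"dx": 0.9, "dy": 9.9, "dz": -1.4, "ax": 0, "ay": 0, "az": 0}, {"dx": 1.4, "dy": 12.4, "dz": -2.1, "ax": 0, "ay": 0, "az": 0}]'

```text
t: 20.2
position: [0.4636, 0.1566, 0.0702]
eef_rot: [0.948, 0.014, 0.317, -0.004]
force: [-11.6, 3.7, 11.9]
gripper_width: 0.0
```

```bash
python3 -c "
from h import *
print(sy(),ctrl.get_obs()['force'])
for s in(15,): print(rel(s,108),rel(s,72)); print(rel(1,72))
c=ctrl.calibration('wrist');im=cam('wrist','w13')
for p in[(-30,42,87),(0,77,75)]: print(proj(c,G(*p)))
cv2.imwrite('pics/w13c.png',cv2.resize(im[40:300,150:430,::-1],None,fx=2.8,fy=2.3))
"
```

```text
s -2.7 y 108.9 up -1.1 [-11.6327761    3.67890453  11.92921361]
[-10.9  -1.2  14. ] [ -9.9 -37.2  14. ]
[ -1.9 -36.9   2.5]
[437.2533573  125.18297921]
[370.42335543  95.37223869]
```

View pics/w13c.png

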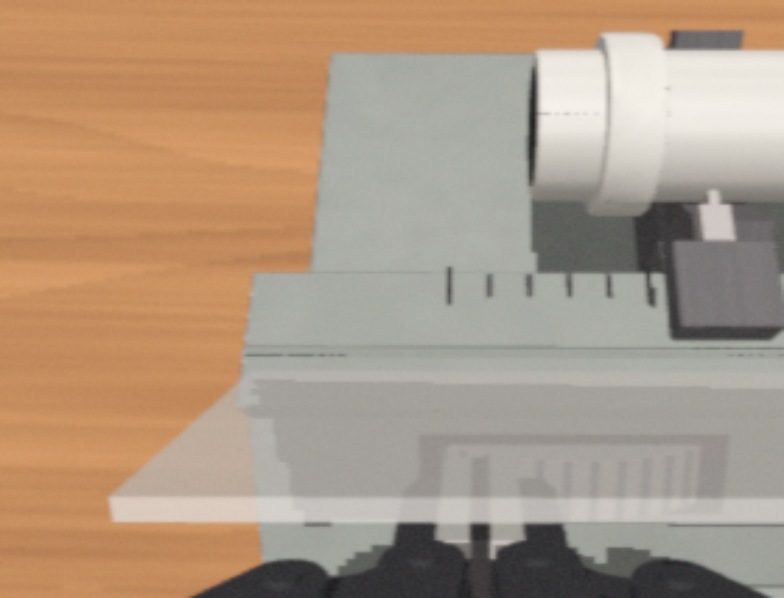

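The pointer is at y≈59.5, so about 17 mm remains: one more stroke. Lifting off along the normal, going back, and re-approaching.

Emit:
drive_tool --steps '[{"dx": -4, "dy": 0, "dz": 5.5, "ax": 0, "ay": 0, "az": 0}, {"dx": -10.5, "dy": -1, "dz": 14, "ax": 0, "ay": 0, "az": 0}, {"dx": -10.5, "dy": -15, "dz": 14, "ax": 0, "ay": 0, "az": 0}, {"dx": -10, "dy": -30, "dz": 14, "ax": 0, "ay": 0, "az": 0}, {"dx": -9.9, "dy": -37, "dz": 14, "ax": 0, "ay": 0, "az": 0}, {"dx": -7, "dy": -37, "dz": 9.8, "ax": 0, "ay": 0, "az": 0}, {"dx": -3.5, "dy": -37, "dz": 4.8, "ax": 0, "ay": 0, "az": 0}, {"dx": -1.9, "dy": -37, "dz": 2.5, "ax": 0, "ay": 0, "az": 0}, {"dx": -0.8, "dy": -37, "dz": 0.8, "ax": 0, "ay": 0, "az": 0}, {"dx": -0.8, "dy": -37, "dz": 0.8, "ax": 0, "ay": 0, "az": 0}]'

```text
t: 21.08
position: [0.4627, 0.12, 0.0705]
eef_rot: [0.948, 0.014, 0.317, -0.004]
force: [-0.4, 0.8, 0.3]
gripper_width: 0.0
```

```bash
python3 -c "
from h import *
print(sy(),ctrl.get_obs()['force']);print(rel(-3,72.5,1.5))"
```

```text
s -1.4 y 72.3 up -2.5 [-0.43088246  0.84344629  0.28191189]
[ 1.7  0.3 -0.8]
```

Emit:
drive_tool --steps '[{"dx": 0.9, "dy": 0, "dz": -1.3, "ax": 0, "ay": 0, "az": 0}, {"dx": 0.9, "dy": 0.5, "dz": -1.3, "ax": 0, "ay": 0, "az": 0}, {"dx": 0.35, "dy": 2.7, "dz": -0.5, "ax": 0, "ay": 0, "az": 0}, {"dx": 0, "dy": 5.7, "dz": 0, "ax": 0, "ay": 0, "az": 0}, {"dx": -0.3, "dy": 8.7, "dz": 0.4, "ax": 0, "ay": 0, "az": 0}, {"dx": -0.43, "dy": 11.7, "dz": 0.6, "ax": 0, "ay": 0, "az": 0}, {"dx": -0.46, "dy": 14.7, "dz": 0.65, "ax": 0, "ay": 0, "az": 0}, {"dx": -0.46, "dy": 17.7, "dz": 0.65, "ax": 0, "ay": 0, "az": 0}, {"dx": -0.46, "dy": 20.7, "dz": 0.65, "ax": 0, "ay": 0, "az": 0}, {"dx": -0.43, "dy": 23.7, "dz": 0.6, "ax": 0, "ay": 0, "az": 0}]'

```text
t: 21.92
position: [0.4617, 0.1443, 0.0714]
eef_rot: [0.948, 0.015, 0.317, -0.004]
force: [-17.4, -1.0, 17.4]
gripper_width: 0.0
```

```bash
python3 -c "
from h import *
print(sy(),ctrl.get_obs()['force'])
c=ctrl.calibration('wrist');im=cam('wrist','w14')
for p in[(-30,42,87),(-30,77,87),(0,77,75)]: print(proj(c,G(*p)))
cv2.imwrite('pics/w14c.png',cv2.resize(im[40:300,150:430,::-1],None,fx=2.8,fy=2.3))
"
```

```text
s -0.4 y 96.6 up -2.1 [-17.36043913  -0.95050997  17.37918715]
[415.10043011 123.11891398]
[355.04497108 122.88938871]
[351.39505881  93.68372324]
```

View pics/w14c.png

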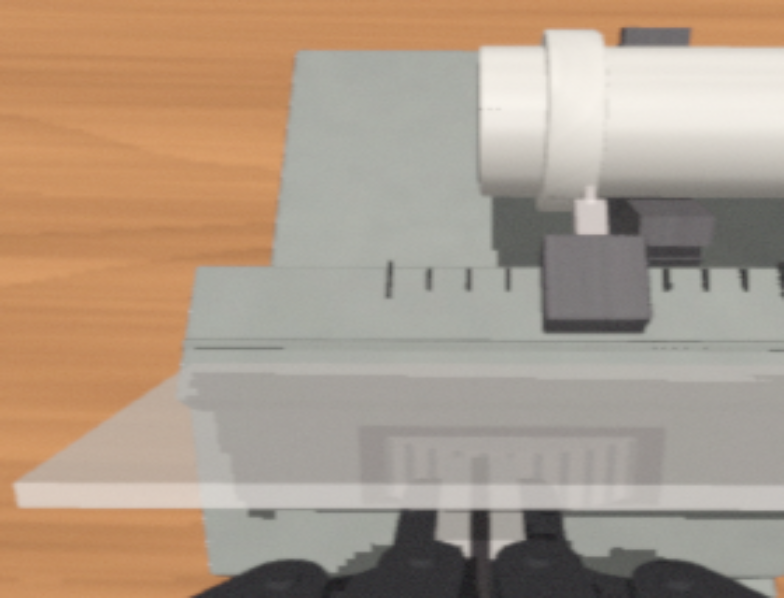

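```bash
python3 -c "
from h import *
c=ctrl.calibration('wrist')
im=cv2.imread('pics/w14.png')
for Y in (71,77,83):
  print(Y,[tuple(proj(c,G(24*np.cos(a),Y,75+24*np.sin(a))).round(1)) for a in np.radians([90,120,150,180])])
print([(y,proj(c,G(-30,y,87)).round(1)) for y in (72,74,76)])
cv2.imwrite('pics/w14d.png',cv2.resize(im[45:145,315:395],None,fx=8,fy=6,interpolation=cv2.INTER_CUBIC))
"
```

```text
71 [(np.float64(366.6), np.float64(66.4)), (np.float64(366.7), np.float64(87.2)), (np.float64(365.2), np.float64(109.5)), (np.float64(362.7), np.float64(125.5))]
77 [(np.float64(356.2), np.float64(66.3)), (np.float64(356.3), np.float64(87.2)), (np.float64(355.1), np.float64(109.5)), (np.float64(353.1), np.float64(125.4))]
83 [(np.float64(345.8), np.float64(66.3)), (np.float64(345.8), np.float64(87.2)), (np.float64(345.0), np.float64(109.4)), (np.float64(343.6), np.float64(125.4))]
[(72, array([364.2, 122.9])), (74, array([360.8, 122.9])), (76, array([357.4, 122.9]))]
```

View pics/w14d.png

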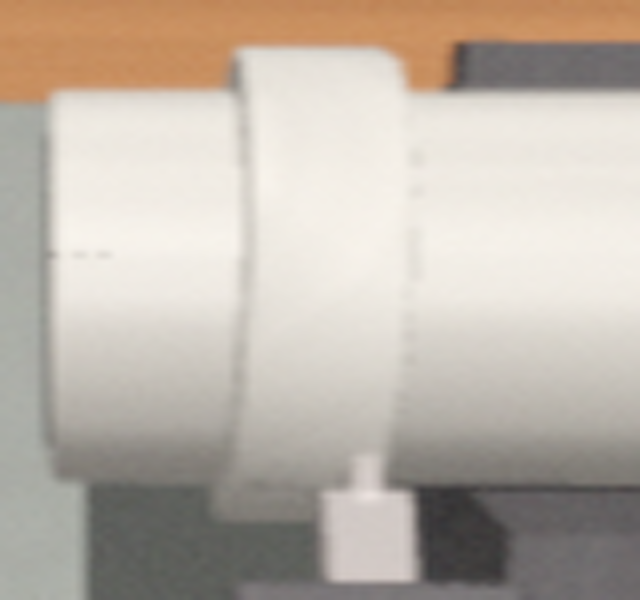

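Collar middle is at y≈77.2 (edges 346 and 366 on row 87) and the pointer tip at y≈73.9 (u=361), so 3.4 mm remains, or 6.8 mm of rim.

Emit:
drive_tool --steps '[{"dx": 0.1, "dy": 2, "dz": -0.2, "ax": 0, "ay": 0, "az": 0}, {"dx": 0.3, "dy": 4.2, "dz": -0.5, "ax": 0, "ay": 0, "az": 0}, {"dx": 0.6, "dy": 6.3, "dz": -0.85, "ax": 0, "ay": 0, "az": 0}, {"dx": 0.6, "dy": 6.3, "dz": -0.85, "ax": 0, "ay": 0, "az": 0}]'

```text
t: 22.3
position: [0.462, 0.1517, 0.0708]
eef_rot: [0.948, 0.015, 0.317, -0.004]
force: [-8.9, 2.0, 9.8]
gripper_width: -0.0002
```

```bash
python3 -c "
from h import *
print(sy(),ctrl.get_obs()['force'])
c=ctrl.calibration('wrist');im=cam('wrist','w15')[:,:,::-1]
for Y in (77,80):
  print(Y,[tuple(proj(c,G(24*np.cos(a),Y,75+24*np.sin(a))).round(1)) for a in np.radians([90,120,150,180])])
print([(y,proj(c,G(-30,y,87)).round(1)) for y in (75,77)])
cv2.imwrite('pics/w15d.png',cv2.resize(im[45:145,325:405],None,fx=8,fy=6,interpolation=cv2.INTER_CUBIC))
"
```

```text
s -1.2 y 104.0 up -2.1 [-8.90796414  1.95994783  9.83631903]
77 [(np.float64(368.8), np.float64(66.3)), (np.float64(369.0), np.float64(87.3)), (np.float64(367.4), np.float64(109.7)), (np.float64(364.7), np.float64(125.7))]
80 [(np.float64(363.6), np.float64(66.3)), (np.float64(363.7), np.float64(87.3)), (np.float64(362.3), np.float64(109.6)), (np.float64(359.9), np.float64(125.6))]
[(75, array([371.6, 123.2])), (77, array([368.1, 123.1]))]
```

View pics/w15d.png

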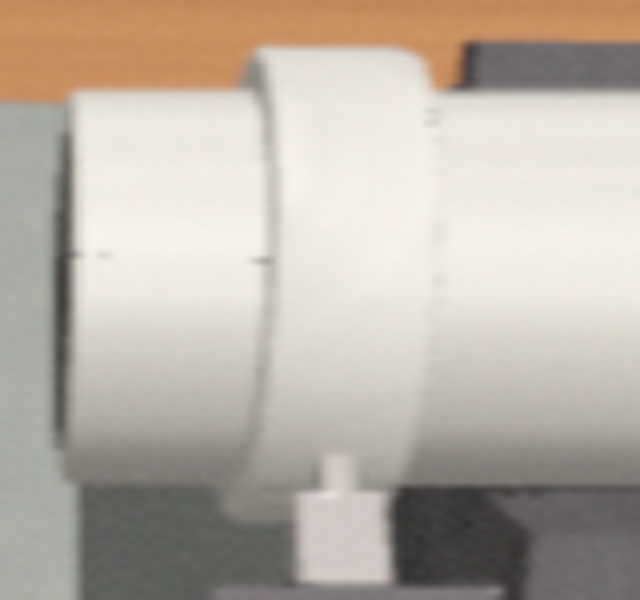

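Pointer tip at y≈77.4 and collar at ≈76.9, so they are level to within about 0.5 mm. Backing off along the normal and checking again.

Emit:
drive_tool --steps '[{"dx": -3, "dy": 0, "dz": 4.3, "ax": 0, "ay": 0, "az": 0}, {"dx": -11, "dy": 0, "dz": 16, "ax": 0, "ay": 0, "az": 0}, {"dx": -24, "dy": 0, "dz": 34, "ax": 0, "ay": 0, "az": 0}, {"dx": -40, "dy": 0, "dz": 56, "ax": 0, "ay": 0, "az": 0}, {"dx": -55, "dy": 0, "dz": 80, "ax": 0, "ay": 0, "az": 0}, {"dx": -60, "dy": 0, "dz": 100, "ax": 0, "ay": 0, "az": 0}, {"dx": -60, "dy": -10, "dz": 125, "ax": 0, "ay": 0, "az": 0}, {"dx": -60, "dy": -10, "dz": 135, "ax": 0, "ay": 0, "az": 0}, {"dx": -60, "dy": -10, "dz": 135, "ax": 0, "ay": 0, "az": 0}]'

```text
t: 23.1
position: [0.4037, 0.1417, 0.2105]
eef_rot: [0.947, 0.015, 0.321, -0.005]
force: [1.1, -0.6, 0.2]
gripper_width: 0.0001
```

```bash
python3 -c "
from h import *
o=ctrl.get_obs();print(o['position'],o['force'],o['dq'].round(3),o['t'])
c=ctrl.calibration('wrist');im=cam('wrist','w16')[:,:,::-1]
for Y in (77,80):
  print(Y,[tuple(proj(c,G(24*np.cos(a),Y,75+24*np.sin(a))).round(1)) for a in np.radians([90,120,150,180])])
print([(y,proj(c,G(-30,y,87)).round(1)) for y in (75,77)])
a=proj(c,G(-15,77,85)).astype(int)-[40,50]
print(a)
cv2.imwrite('pics/w16d.png',cv2.resize(im[max(a[1],0):a[1]+100,a[0]:a[0]+80],None,fx=8,fy=6,interpolation=cv2.INTER_CUBIC))
t=cam('top','t16')[:,:,::-1];s=cam('scene','s16')[:,:,::-1]
cv2.imwrite('pics/t16c.png',cv2.resize(t[115:235,250:400],None,fx=5,fy=5,interpolation=cv2.INTER_CUBIC))
cv2.imwrite('pics/s16c.png',cv2.resize(s[170:290,270:400],None,fx=6,fy=5,interpolation=cv2.INTER_CUBIC))
"
```

```text
[0.40373615 0.1416539  0.21047973] [ 1.13636552 -0.6150252   0.2475141 ] [ 0.008  0.055  0.052 -0.007 -0.034  0.012] 23.1
77 [(np.float64(338.4), np.float64(120.4)), (np.float64(338.4), np.float64(131.5)), (np.float64(338.1), np.float64(142.7)), (np.float64(337.5), np.float64(150.5))]
80 [(np.float64(335.7), np.float64(120.4)), (np.float64(335.7), np.float64(131.5)), (np.float64(335.4), np.float64(142.7)), (np.float64(334.9), np.float64(150.5))]
[(75, array([340. , 150.1])), (77, array([338.2, 150.1]))]
[297  89]
```

View pics/w16d.png

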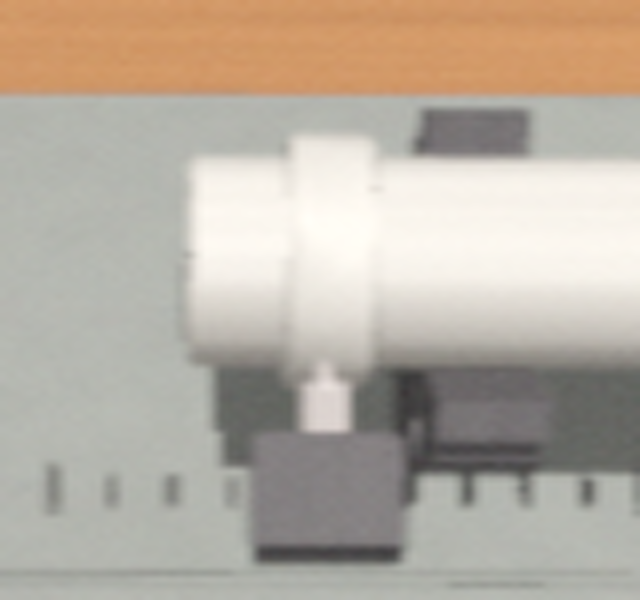

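View pics/t16c.png

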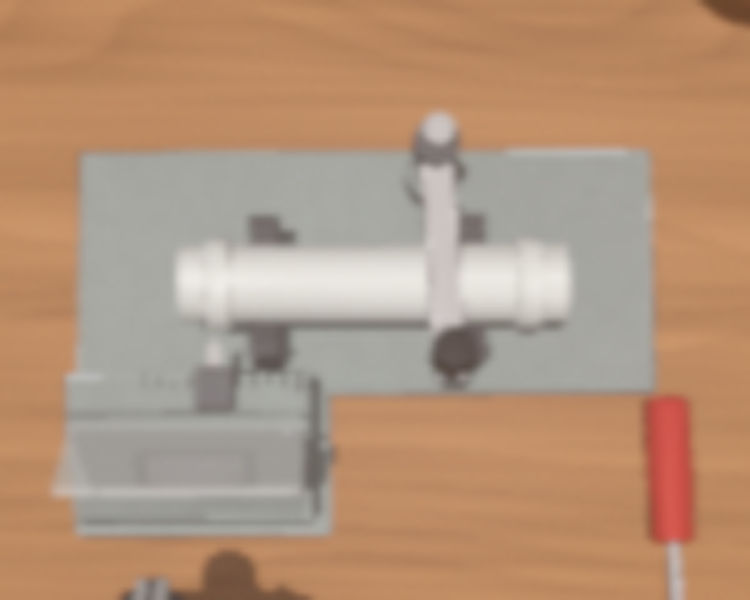

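View pics/s16c.png

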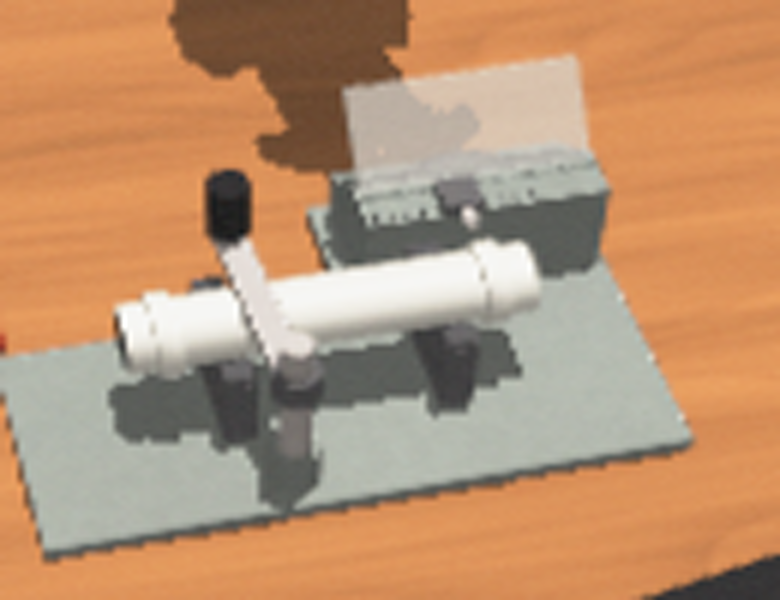

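The clear wrist view puts the tip at crop u=325 and the collar's middle at 330, about 0.7 mm apart. The top view agrees (215 and 216), the bar lies across the tube, and nothing touches. Handing in.

```bash
python3 -c "
from h import *
print(ctrl.hand_in())"
```

```text
the job is handed in; nothing more can be done
None
```

The job is done and handed in at about 23 s of the 64 s allowed. No verdict came back, so the results below are my own measurements.

**What I did**
- I lifted the aluminium tube from its wooden rest and laid it in both V-blocks, with a collar outside each.
- I gripped the clamp knob, lifted the bar about 27 mm, swung it across the tube and let it down.
- I rolled the thumbwheel with the closed fingertips in two strokes, tilted along the face's normal on the open side of the guard. I did not touch the pointer.

**Last checks**
- **Pointer:** the tip is at gauge y about 77.4 mm and the collar's middle at about 77 mm. After I backed off, the wrist view showed them about 0.7 mm apart and the top view about 0.3 mm. The limit is 3 mm.
- **Tube:** its middle is about 3.5 mm off centre lengthwise, and it lies in both blocks.
- **Clamp bar:** about 0.05 rad from straight across. I judged that it rests on the tube from the force easing as it came down and from the pictures. I had no direct reading of its height.
- **Bystanders:** the screwdriver looks unmoved in the top view. The arm never went near the mug or offcut, and I did not measure either again at the end.
- **Robot:** clear of everything, with no contact force.

**What disagreed**
- The gauge centre differed by up to 5 mm between the V-block outline and the post and guard estimates. I used the post and guard, and the seating agreed with them.
- The first wheel contact was firmer than I intended, about 30 N at the fingertip. Later parts of the strokes were lighter, at 13–25 N.

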